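Load the charged jars in the bench shaker and start it

TASK

Two of the identical closed jars on the bench are full, so heft them: slide the two full ones along the shaker's channel until each stands wholly under its hold-down lips, and stand all the empty ones upright in the wooden tray. Once both full jars are in, push the cross bolt fully home behind them, then start the burnishing run by pressing the white, the blue and the green key in that order, one at a time; press no key before the bolt is home, never press the red one, and leave the other things on the bench alone.

Things in the scene. Friction and masses are not known exactly. Their poses are not given: they have to be found in the camera images.
- jar_a: screw-top jar, white opaque body 54 mm across and 43 mm high, black ribbed cap 36 mm across standing above it, 86 mm high in all; origin at the centre of its underside, z up through the cap. May be absent. All jars look alike and their names say nothing of the contents: an empty one weighs 68 to 106 g, a charged (full) one 380 to 470 g
- jar_b: screw-top jar, white opaque body 54 mm across and 43 mm high, black ribbed cap 36 mm across standing above it, 86 mm high in all; origin at the centre of its underside, z up through the cap. May be absent. All jars look alike and their names say nothing of the contents: an empty one weighs 68 to 106 g, a charged (full) one 380 to 470 g
- jar_c: screw-top jar, white opaque body 54 mm across and 43 mm high, black ribbed cap 36 mm across standing above it, 86 mm high in all; origin at the centre of its underside, z up through the cap. May be absent. All jars look alike and their names say nothing of the contents: an empty one weighs 68 to 106 g, a charged (full) one 380 to 470 g
- jar_d: screw-top jar, white opaque body 54 mm across and 43 mm high, black ribbed cap 36 mm across standing above it, 86 mm high in all; origin at the centre of its underside, z up through the cap. May be absent. All jars look alike and their names say nothing of the contents: an empty one weighs 68 to 106 g, a charged (full) one 380 to 470 g
- jar_e: screw-top jar, white opaque body 54 mm across and 43 mm high, black ribbed cap 36 mm across standing above it, 86 mm high in all; origin at the centre of its underside, z up through the cap. May be absent. All jars look alike and their names say nothing of the contents: an empty one weighs 68 to 106 g, a charged (full) one 380 to 470 g
- jar_f: screw-top jar, white opaque body 54 mm across and 43 mm high, black ribbed cap 36 mm across standing above it, 86 mm high in all; origin at the centre of its underside, z up through the cap. May be absent. All jars look alike and their names say nothing of the contents: an empty one weighs 68 to 106 g, a charged (full) one 380 to 470 g
- shaker: grey bench shaker, fixed, 250x210x108 mm high (jar caps in it stand up to 142 mm high); origin at the centre of its underside; x points away from the operator along the channel, y to the left. Jar channel along x at y = +0.055, floor at z = 0.056. Console with four keys on the right half, top at z = 0.088
- apron (a point): point on the channel floor in the middle of the open loading apron (z 0.056 above the bench), where a jar can be set down from above between two low flaring guides (24 mm high, 80 mm apart at the front, 70 mm at the back); 62 mm before lips_start; axes as the shaker
- lips_start (a point): point on the channel floor, on the centre line, where walls and lips begin; axes as the shaker. From here the channel runs 118 mm in +x to a back stop, 62 mm wide inside; two lips leave a 43 mm slot for the caps, their underside 46.5 mm and top 51.5 mm above the floor. Jar shoulders (43 mm) slide beneath. Room for two jars in line; a jar is wholly under when its centre is 27 mm past here
- table (a joint): how far the shaker's table (channel, lips and bolt with it) has sunk on its springs: 0 with nothing on it, about 6.1 mm per kg, at most 9 mm; two full jars sink it about 5 mm
- bolt (a joint): slide of the cross bolt: 0 = withdrawn, channel free; 0.066 = home, its bar (10 mm wide, 16 to 28 mm above the channel floor, centre 7 mm before lips_start) fully across the mouth. Stays where left (about 1.5 N friction). It starts part way across and must then be withdrawn before a jar can pass
- bolt_knob (a point): top centre of the bolt's upright round black grip, 14 mm across, graspable from its top to 36 mm below; moves with the bolt, along the shaker's +y as the bolt goes home
- key_white (a joint): travel of the white key: 0 up, 0.005 fully down (4 N there), springs back; wakes the shaker
- key_white_top (a point): centre of the top of the white key, a round push key 22 mm across; pressed straight down
- key_blue (a joint): travel of the blue key: 0 up, 0.005 fully down (4 N there), springs back; picks the burnishing programme
- key_blue_top (a point): centre of the top of the blue key, a round push key 22 mm across; pressed straight down
- key_green (a joint): travel of the green key: 0 up, 0.005 fully down (4 N there), springs back; starts it
- key_green_top (a point): centre of the top of the green key, a round push key 22 mm across; pressed straight down
- key_red (a joint): travel of the red key: 0 up, 0.005 fully down (4 N there), springs back; stops it, not to be pressed
- key_red_top (a point): centre of the top of the red key, a round push key 22 mm across; pressed straight down
- tray: open wooden tray for empties, fixed, 165x215 mm outside, walls 7 mm thick and 32 mm high, inner floor about 7 mm above the bench; origin under its centre, its long side along its y
- charcoal_block: black charcoal block bound with wire, 60x100x28 mm, bystander; origin under its centre
- flat_pliers: red-handled pliers, 51x133x11 mm, bystander; origin under its centre

How it is judged:
By the outcome, as a careful person would: the job done as asked, in the order asked, and still so for the second after the job is handed in, with the robot touching nothing.
Of jar_a, jar_c, jar_f only 1 to 3 are there at a start; the rules pass over those that are not, and their reading is None.
At some moment in a run one of jar_a, jar_b, jar_c, jar_d, jar_e, jar_f may be knocked a few centimetres aside while the robot is not near it.
It also fails if it takes over 210 s, if anything falls off the work surface, if the arm or the gripper's body presses on something with over 40 N, if the wrist force passes 120 N, or if a joint passes its speed limit or range.

ROBOT

A 7-joint arm with a two-finger parallel gripper is mounted at the origin on a cart in front of the work surface, level with it; the furniture and walls round the work are solid. World frame = base frame: x ahead of the robot, y to its left, z up, the work surface at z = 0. Lengths are in mm, angles in degrees, forces in N, time in s.
With the tool pointing down it reaches from about 425 to 875 mm from the base axis. Payload 8.4 kg.
Tool frame: the origin (TCP) lies at the very end of the fingers, on their centre line; the grasp point (between the pads) lies 19 mm behind it; z points along the fingers, y is the direction in which the jaws open and shut (so a half turn about z gives the same grasp; the last joint's range is limited). The gripper opens to 85 mm and grips with 20 to 120 N. Pads are 22 mm wide; open, the fingers measure 114 mm over their backs; the gripper's body (76 mm by 85 mm) begins 54 mm behind the grasp point. The pads swing forward as they close: fully open they stand 13 mm farther back than shut.
Start: joints at [-69.454, 19.091, 2.286, 83.961, -0.768, 76.965, -3.352], TCP at [287.281, 583.038, 231.308] pointing down, gripper open.
Joint ranges: [-147.57, 147.57], [-21.85, 119.76], [-74.77, 79.35], [14.55, 137.4], [-85.83, 265.84], [4.83, 119.75], [-152.11, 152.11]. Speed limits (degrees/s): [127.2, 127.2, 159.86, 159.86, 180, 180, 180].

INTERFACE

Orientations are given as a 3x3 rotation matrix whose columns are the frame's x, y, z axes.
In Python, from bench import r, snapshot, get_calibration, ticket gives the robot as it stands.
- The arm moves only by the tool step_arm, never from a script. Its argument "moves" is a list of rows, each an object with "travel": the shift along the world's x, y, z in m, a list of three; "dr": the turn, a rotation vector about the world's x, y, z in degrees, a list of three. In form: [{"travel": [x, y, z], "dr": [wx, wy, wz]}, ...]. A call has 1 to 5 rows; each row is the pose to reach, as a shift and turn from the pose commanded when the call began; what a row does not reach only later rows make up. A row lasts 1/10 s, in which the tool goes at most 50 mm and 8.59 degrees, less where a joint would pass 70% of its speed; a pose out of reach is approached as far as the arm can. A call with a gripper value outside its range is refused whole. "hand" is the finger opening in m, from 0 to 0.0854, set as the call begins (left out, the last holds). The fingers move at their own pace and stop on an object; the grip force is fixed at half the most. Time passes only in rows, so rows that repeat a pose let the fingers close. It gives the time, the measured TCP pose, the force and the opening at its end, in the units of the state.
- r.get_state(): the state, without advancing time (a new reading comes with each control period).
- snapshot(name): name is "scene" or "top" or "wrist"; returns the picture (384x512x3 uint8, red, green, blue); there is no depth.
- get_calibration(name): a dict with "vfov" (degrees; the focal length in pixels is half the picture's height over the tangent of half this angle, whatever the lens; pixels are square), "cx", "cy" (the principal point, pixels), "cam_to_world" (4x4, takes a point from camera to world coordinates). Camera axes: x right, y down, z forward; pixel columns grow to the right and rows downward; lengths in mm; the calibration is good to about 2 mm. A picture is of the moment at which its call begins: read the wrist's pose just before it. get_calibration takes no time and is no camera call; for the wrist camera it gives the pose at the moment of the call.
- ticket.close_job(): hands the job in, once; it reports no verdict.
The state is a dict: "t": time; "joint_pos": joint angles; "joint_vel": joint speeds; "tau": joint torques, N m; "ee_pos": TCP position; "ee_rot": TCP orientation; "ft_force": force on the tool from outside, world axes, zero at the start; "wrist_torque": the same for the moment, N m; "opening": finger opening in mm.
Only numpy, scipy, OpenCV 4.12 (cv2) and the standard library are available. Lean on these libraries where they do the work, as an engineer would, in place of code of your own. Each camera call takes 0.05 s, during which the arm holds its last target.

## Working session

There is one attempt and no reset: what is moved stays moved. The work goes in short steps, Python scripts to look and compute and a tool call to move; the robot and the scene stay as the last step left them, time stands still between calls to the robot, and variables do not carry over. Pictures are saved under pics/ and viewed, and the job is handed in when it is done.

Besides the shell and the picture viewer there is one more tool, called as name(argument=value, ...) on one line, values as JSON. step_arm: Moves the arm, as the interface text tells. Its arguments: {"type":"object","properties":{"moves":{"type":"array","items":{"type":"object","properties":{"travel":{"type":"array","items":{"type":"number"}},"dr":{"type":"array","items":{"type":"number"}}}}},"hand":{"type":"number"}},"required":["moves"]}

```bash
ls; mkdir -p pics; python3 - <<'E'
from bench import r,snapshot,get_calibration
import cv2
for n in("scene","top","wrist"):
    c=get_calibration(n);print(n,c)
    cv2.imwrite(f"pics/{n}0.png",snapshot(n)[:,:,::-1])
print(r.get_state())
E
```

```text
pics
scene {'vfov': 48.01673439918829, 'cx': 258.4731234824878, 'cy': 198.47427991847633, 'cam_to_world': array([[ 7.10071115e-01, -5.18978998e-01,  4.75877938e-01,
        -1.35612347e+02],
       [-7.03914180e-01, -5.06466932e-01,  4.97992042e-01,
        -6.58626522e+02],
       [-1.74309717e-02, -6.88586993e-01, -7.24944215e-01,
         1.11819935e+03],
       [ 0.00000000e+00,  0.00000000e+00,  0.00000000e+00,
         1.00000000e+00]])}
top {'vfov': 56.87707164451941, 'cx': 247.45908143687785, 'cy': 190.43866373123277, 'cam_to_world': array([[-1.82012584e-01, -9.50863598e-01,  2.50459255e-01,
         2.61926344e+02],
       [-9.83295574e-01,  1.76296785e-01, -4.52687314e-02,
         8.35057402e+01],
       [-1.11077247e-03, -2.54514955e-01, -9.67068200e-01,
         1.18136225e+03],
       [ 0.00000000e+00,  0.00000000e+00,  0.00000000e+00,
         1.00000000e+00]])}
wrist {'vfov': 59.09451754771595, 'cx': 251.56841407770332, 'cy': 192.64349783249142, 'cam_to_world': array([[ 4.40400751e-01,  8.67388260e-01,  2.31699774e-01,
         2.26556460e+02],
       [ 8.97799608e-01
[... 338 characters left out ...]
393,  76.96646117,  -3.35229653]), 'joint_vel': array([-0.04246751, -0.10025684, -0.06175586, -0.10281105, -0.03793431,
       -0.04838581,  0.02157971]), 'tau': array([ 2.45530282e-03, -6.59043717e+01,  1.36689585e+00, -4.05868435e+01,
        1.67584437e-02,  9.67007334e-03, -1.20004060e-06]), 'ee_pos': array([287.12568061, 582.74014882, 230.61974111]), 'ee_rot': array([[-8.97048407e-01,  4.41932066e-01, -4.52107330e-04],
       [ 4.41932279e-01,  8.97047607e-01, -1.20464737e-03],
       [-1.26810505e-04, -1.28042783e-03, -9.99999172e-01]]), 'ft_force': array([-0.32542799, -0.61119307,  0.02427782]), 'wrist_torque': array([0.01087389, 0.00732888, 0.01535469]), 'opening': 85.23991558284011}
```

View pics/scene0.png

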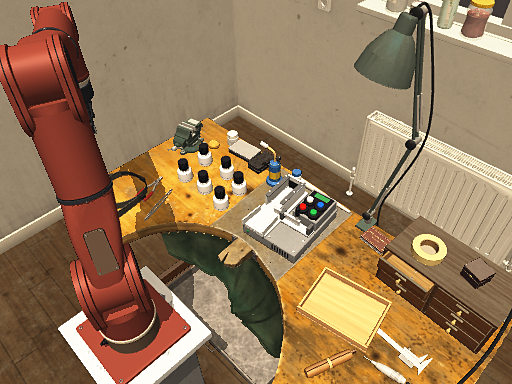

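View pics/top0.png

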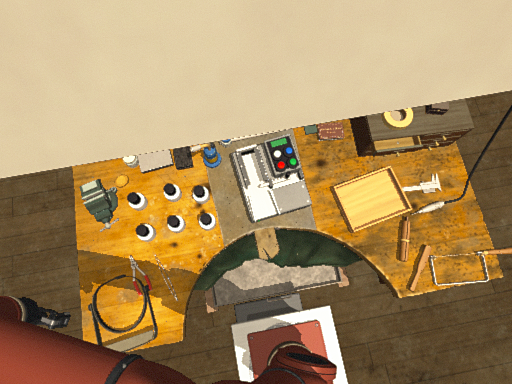

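View pics/wrist0.png

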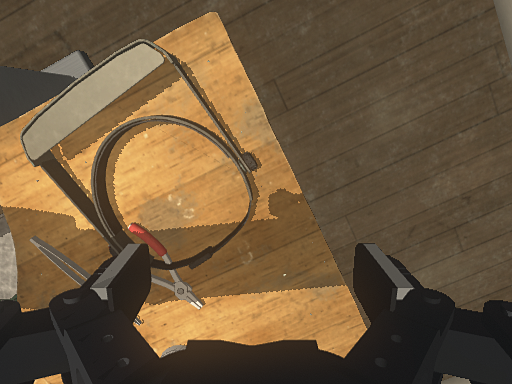

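```bash
cat > h.py <<'E'
from bench import r,snapshot,get_calibration,ticket
import numpy as np,cv2
def f(c): return 192/np.tan(np.radians(c['vfov']/2))
def ray(c,u,v):
    T=c['cam_to_world'];d=np.array([(u-c['cx'])/f(c),(v-c['cy'])/f(c),1.]);return T[:3,3],T[:3,:3]@d
def onz(c,u,v,z):
    o,d=ray(c,u,v);return o+d*(z-o[2])/d[2]
def proj(c,p):
    T=c['cam_to_world'];q=T[:3,:3].T@(np.asarray(p,float)-T[:3,3]);return q[:2]/q[2]*f(c)+[c['cx'],c['cy']]
def tri(c1,p1,c2,p2):
    o1,d1=ray(c1,*p1);o2,d2=ray(c2,*p2)
    A=np.stack([d1,-d2],1);s=np.linalg.lstsq(A,o2-o1,rcond=None)[0]
    a=o1+s[0]*d1;b=o2+s[1]*d2;return (a+b)/2,np.linalg.norm(a-b)
def save(im,name,roi=None,k=1):
    if roi:im=im[roi[1]:roi[3],roi[0]:roi[2]]
    im=cv2.resize(im,None,fx=k,fy=k,interpolation=cv2.INTER_CUBIC)
    cv2.imwrite(f"pics/{name}.png",im[:,:,::-1])
def st():
    s=r.get_state();print('t',round(s['t'],2),'p',s['ee_pos'].round(1),'F',s['ft_force'].round(2),'op',round(s['opening'],1),'yaw y',np.degrees(np.arctan2(s['ee_rot'][1,1],s['ee_rot'][0,1])).round(1),'j',s['joint_pos'].round(0));return s
E
python3 - <<'E'
from h import *
a=snapshot("top");save(a,"top1",(70,120,470,270),2)
save(a,"top1b",(220,125,330,235),5)
b=snapshot("scene");save(b,"sc1",(150,110,350,270),4)
np.save("top.npy",a);np.save("sc.npy",b)
E
```

```text
(no output)
```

View pics/top1.png

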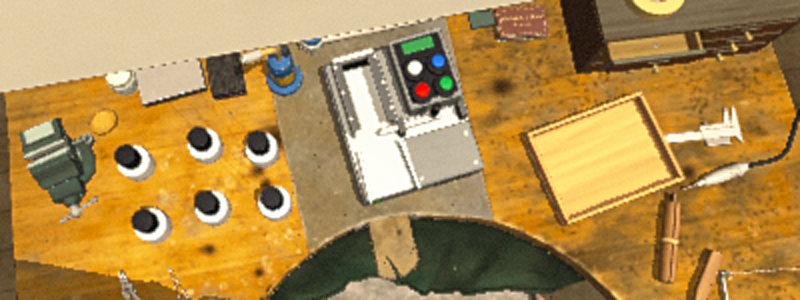

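View pics/top1b.png

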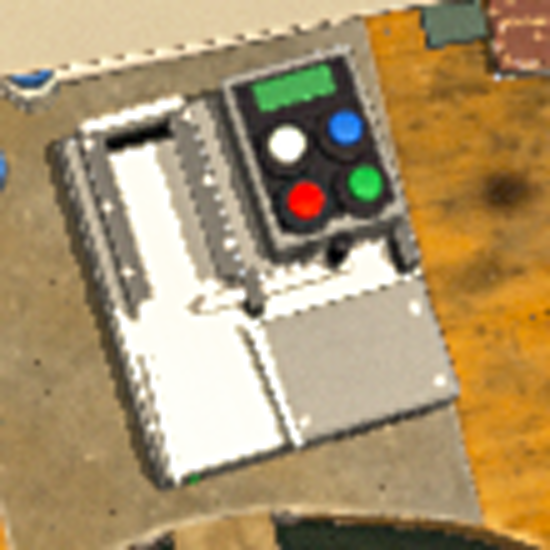

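View pics/sc1.png

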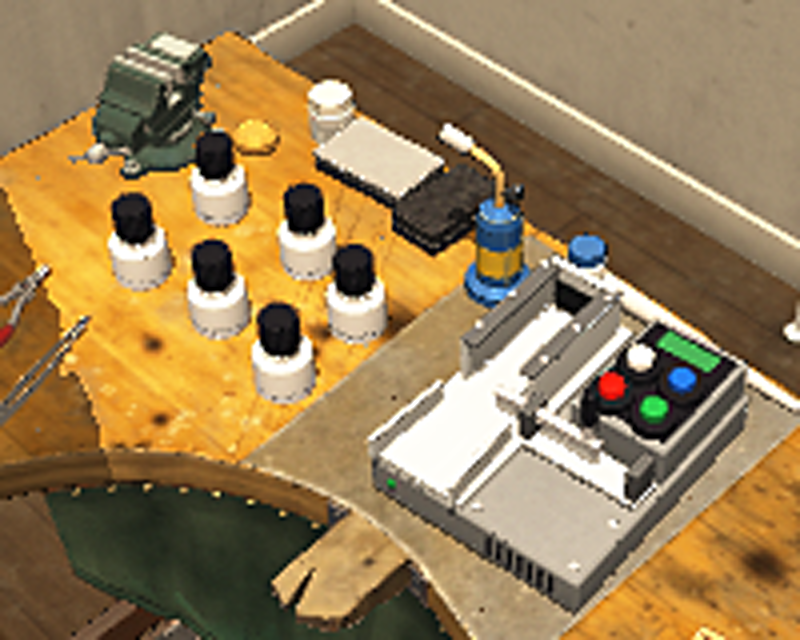

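```bash
python3 - <<'E'
from h import *
ct=get_calibration("top");cs=get_calibration("scene")
T=lambda x,y:(220+x/5,125+y/5); S=lambda x,y:(150+x/4,110+y/4)
P={'white':(T(288,145),S(641,357)),'blue':(T(346,128),S(682,378)),'red':(T(306,200),S(610,385)),'green':(T(366,182),S(654,406)),
'knob?':(T(252,300),S(530,407)),'knob2':(T(338,250),S(589,397)),'FLcorner':(T(165,487),S(376,470)),'frontright':(T(457,395),S(578,590)),'BLwalltop':(T(83,135),S(555,265))}
for k,(a,b) in P.items():
    p,e=tri(ct,a,cs,b);print(k,p.round(1),round(e,1))
T2=lambda x,y:(70+x/2,120+y/2);S2=S
for a,b in zip([(203,137),(261,140),(127,155),(209,200),(272,196),(145,217)],[None]*6):
    print('jar',onz(ct,*T2(*a),86).round(0))
for a in[(215,140),(303,193),(355,252),(132,203),(211,248),(278,313)]:
    print('jarS',onz(cs,*S(*a),86).round(0))
for a in [(527,133),(640,93),(684,180),(567,222)]: print('tray top',onz(ct,*T2(*a),32).round(0))
E
```

```text
white [642.8 -84.8 105.5] 1.1
blue [ 647.  -123.8  106.8] 1.1
red [602.9 -87.9 106.2] 1.0
green [ 607.8 -128.2  108.3] 0.5
knob? [552.6 -44.9  84.8] 5.2
knob2 [561.6 -97.9 131.1] 3.7
FLcorner [451.8  30.6  29.6] 3.5
frontright [ 475.6 -170.3   35.5] 2.4
BLwalltop [678.1  42.9  98.1] 4.3
jar [596. 270.  86.]
jar [574. 180.  86.]
jar [589. 393.  86.]
jar [493. 274.  86.]
jar [482. 176.  86.]
jar [485. 375.  86.]
jarS [593. 394.  86.]
jarS [601. 279.  86.]
jarS [580. 187.  86.]
jarS [484. 380.  86.]
jarS [495. 282.  86.]
jarS [483. 179.  86.]
tray top [ 520. -257.   32.]
tray top [ 554. -464.   32.]
tray top [ 395. -492.   32.]
tray top [ 363. -285.   32.]
```

step_arm(moves=[{"travel": [0.02,-0.03,0.02],"dr": [0,0,8]},{"travel": [0.045,-0.065,0.04],"dr": [0,0,16]},{"travel": [0.07,-0.105,0.055],"dr": [0,0,24]},{"travel": [0.095,-0.145,0.07],"dr": [0,0,32]},{"travel": [0.115,-0.185,0.07],"dr": [0,0,32]}])

```text
t: 0.75
ee_pos: [404.1, 396.6, 303.6]
ee_rot: [[-0.994, -0.105, 0.002], [-0.105, 0.994, 0.002], [-0.003, 0.002, -1.0]]
ft_force: [0.9, -1.4, -0.0]
opening: 85.4
```

step_arm(moves=[{"travel": [0.025,-0.04,0],"dr": [0,0,0]},{"travel": [0.05,-0.08,0],"dr": [0,0,0]},{"travel": [0.08,-0.115,0],"dr": [0,0,0]},{"travel": [0.08,-0.115,0],"dr": [0,0,0]},{"travel": [0.08,-0.115,0],"dr": [0,0,0]}])

```text
t: 1.25
ee_pos: [482.9, 282.0, 301.3]
ee_rot: [[-0.995, -0.098, -0.0], [-0.098, 0.995, 0.0], [0.0, 0.0, -1.0]]
ft_force: [1.0, -0.1, -0.3]
opening: 85.4
```

```bash
python3 - <<'E'
from h import *
st();c=get_calibration("wrist");a=snapshot("wrist");save(a,"w1",k=1.5);np.save("w1.npy",a);print(c['cam_to_world'][:3,3])
E
```

```text
t 1.25 p [482.9 282.  301.3] F [ 0.95 -0.11 -0.33] op 85.4 yaw y 95.6 j [-45.   7.  11.  91.  -1.  82.  62.]
[415.79439275 274.57163814 444.52436632]
```

View pics/w1.png

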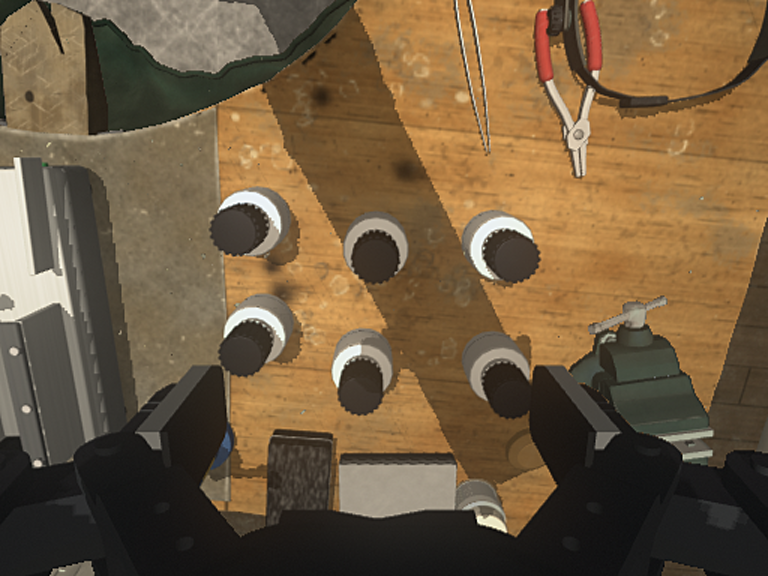

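```bash
cat >> h.py <<'E'
def caps(a,c,z=86.,show=None,exclude_fingers=True,roi=None):
    """cap tops: outermost circle of dark cap blobs, found by fitting the disc (radius known) inside blob farthest from nadir"""
    g=cv2.cvtColor(a,cv2.COLOR_RGB2HSV)[:,:,2]
    m=(g<62).astype(np.uint8)
    n,l,s,_=cv2.connectedComponentsWithStats(m)
    nad=proj(c,[*c['cam_to_world'][:2,3],0])
    out=[]
    for i in range(1,n):
        b=(l==i).astype(np.uint8)
        ctr=s[i,:2]+s[i,2:4]/2
        d=np.linalg.norm
        p=onz(c,*ctr,z);depth=c['cam_to_world'][:3,:3].T@(p-c['cam_to_world'][:3,3])
        R=18*f(c)/depth[2]
        if not(0.7*np.pi*R*R<s[i,4]<3.2*np.pi*R*R) or max(s[i,2:4])>4*R: continue
        b=cv2.morphologyEx(b,cv2.MORPH_CLOSE,np.ones((5,5)))
        dt=cv2.distanceTransform(cv2.copyMakeBorder(b,1,1,1,1,cv2.BORDER_CONSTANT),cv2.DIST_L2,5)[1:-1,1:-1]
        # far end along radial direction
        e=ctr-nad;e=e/(d(e)+1e-9)
        ys,xs=np.nonzero(b);t=(xs-nad[0])*e[0]+(ys-nad[1])*e[1];w=-(xs-nad[0])*e[1]+(ys-nad[1])*e[0]
        tc=np.percentile(t,99.7)-R+.5;wc=(np.percentile(w,1)+np.percentile(w,99))/2
        q=nad+tc*e+wc*np.array([-e[1],e[0]])
        p=onz(c,*q,z);out.append((q.round(1),p.round(1),round(dt.max(),1),round(R,1)))
    return out
E
python3 - <<'E'
from h import *
c=get_calibration("wrist");a=np.load("w1.npy")
for o in caps(a,c):print(o)
c=get_calibration("top");a=np.load("top.npy")
for o in caps(a,c):print('top',o)
E
```

```text
(array([249.8, 171.8]), array([487.4, 281.5,  86. ]), np.float32(15.4), np.float64(16.7))
(array([161.7, 234.9]), array([570. , 189.6,  86. ]), np.float32(8.0), np.float64(15.9))
top (array([437.2, 107.5]), array([ 714.7, -655.5,   86. ]), np.float32(3.2), np.float64(5.3))
top (array([169.1, 188.9]), array([596.2, 277.7,  86. ]), np.float32(5.0), np.float64(5.6))
top (array([198.5, 190.6]), array([573.6, 186.1,  86. ]), np.float32(4.4), np.float64(5.6))
top (array([132.9, 197.6]), array([588.9, 394.5,  86. ]), np.float32(5.0), np.float64(5.7))
top (array([172.6, 220.7]), array([492.1, 279.9,  86. ]), np.float32(5.0), np.float64(5.8))
top (array([141.6, 230. ]), array([480.6, 378.6,  86. ]), np.float32(5.0), np.float64(5.8))
```

```bash
python3 - <<'E'
from h import *
c=get_calibration("wrist");a=np.load("w1.npy").copy()
for u,v in [(237,230),(375,257),(512,257),(243,349),(360,388),(506,391)]:
    p=onz(c,u/1.5,v/1.5,86);print(p.round(1))
    q=[proj(c,p+18*np.array([np.cos(t),np.sin(t),0])) for t in np.linspace(0,6.28,40)]
    b=[proj(c,p-[0,0,86]+27*np.array([np.cos(t),np.sin(t),0])) for t in np.linspace(0,6.28,40)]
    for x in (q,b): cv2.polylines(a,[np.int32(np.round(x))],True,(255,0,0))
save(a,"w1o",(130,100,380,300),3)
E
```

```text
[477.5 182.5  86. ]
[486.9 281.7  86. ]
[476.8 379.6  86. ]
[567.3 189.8  86. ]
[590.3 280.5  86. ]
[581.3 392.9  86. ]
```

View pics/w1o.png

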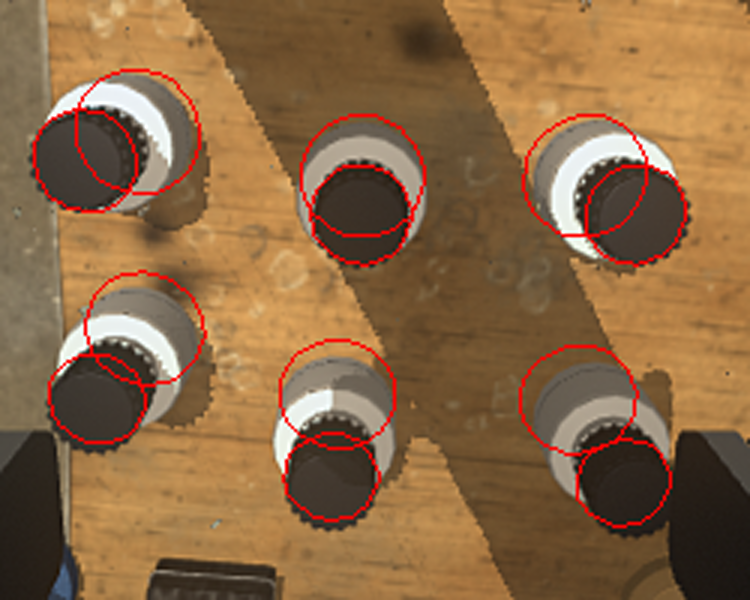

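step_arm(moves=[{"travel": [0,-0.045,0]},{"travel": [0,-0.09,0]},{"travel": [0,-0.135,0]},{"travel": [0,-0.18,0]},{"travel": [0,-0.225,0]}])

```text
schema error: expected keys travel, dr
```

step_arm(moves=[{"travel": [0,-0.045,0]},{"travel": [0,-0.09,0]},{"travel": [0,-0.12,0]},{"travel": [0,-0.12,0]},{"travel": [0,-0.12,0]}])

```text
schema error: expected keys travel, dr
```

```bash
python3 - <<'E'
from h import *
st();c=get_calibration("wrist");a=snapshot("wrist");save(a,"w2",k=1.5);np.save("w2.npy",a);np.save("w2c.npy",c,allow_pickle=True);print(c['cam_to_world'][:3,3])
E
```

```text
t 1.3 p [482.  283.4 301.2] F [-0.9   0.06 -0.27] op 85.4 yaw y 95.8 j [-45.   7.  11.  91.  -1.  82.  62.]
[414.98655167 275.76865737 444.4549202 ]
```

View pics/w2.png

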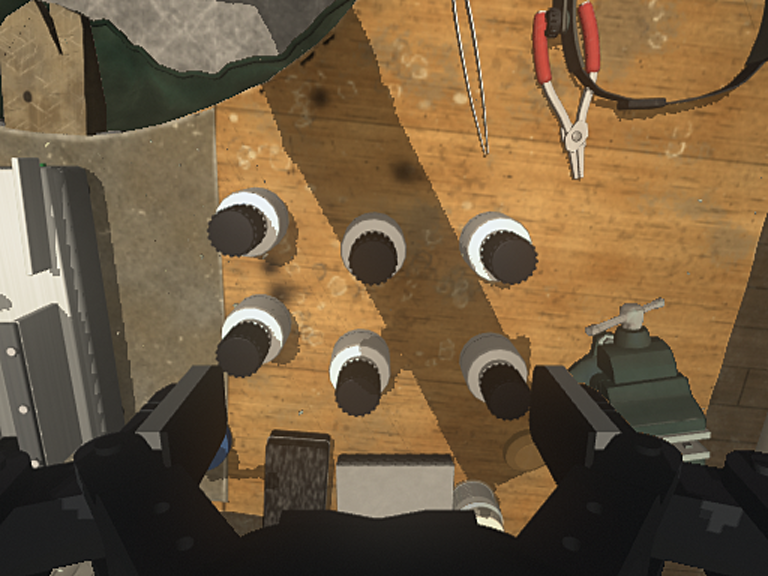

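step_arm(moves=[{"travel": [0,-0.045,0],"dr": [0,0,0]},{"travel": [0,-0.09,0],"dr": [0,0,0]},{"travel": [0,-0.135,0],"dr": [0,0,0]},{"travel": [0,-0.18,0],"dr": [0,0,0]},{"travel": [0,-0.225,0],"dr": [0,0,0]}])

```text
t: 1.85
ee_pos: [481.7, 57.9, 301.4]
ee_rot: [[-0.995, -0.104, 0.0], [-0.104, 0.995, 0.0], [-0.0, 0.0, -1.0]]
ft_force: [0.2, -0.1, -0.2]
opening: 85.0
```

step_arm(moves=[{"travel": [0,-0.045,0],"dr": [0,0,0]},{"travel": [0,-0.09,0],"dr": [0,0,0]},{"travel": [0,-0.12,0],"dr": [0,0,0]},{"travel": [0,-0.12,0],"dr": [0,0,0]},{"travel": [0,-0.12,0],"dr": [0,0,0]}])

```text
t: 2.35
ee_pos: [482.4, -60.8, 301.4]
ee_rot: [[-0.995, -0.102, 0.0], [-0.102, 0.995, 0.0], [-0.0, 0.0, -1.0]]
ft_force: [-0.0, 1.0, -0.1]
opening: 85.5
```

```bash
python3 - <<'E'
from h import *
st();c=get_calibration("wrist");a=snapshot("wrist");save(a,"w3",k=1.5);np.save("w3.npy",a);np.save("w3c.npy",c,allow_pickle=True);print(c['cam_to_world'][:3,3])
E
```

```text
t 2.35 p [482.4 -60.8 301.4] F [-0.    1.01 -0.07] op 85.5 yaw y 95.8 j [-27.  -3.  28. 101.   2.  82.  96.]
[415.2762775  -68.54072864 444.57133603]
```

View pics/w3.png

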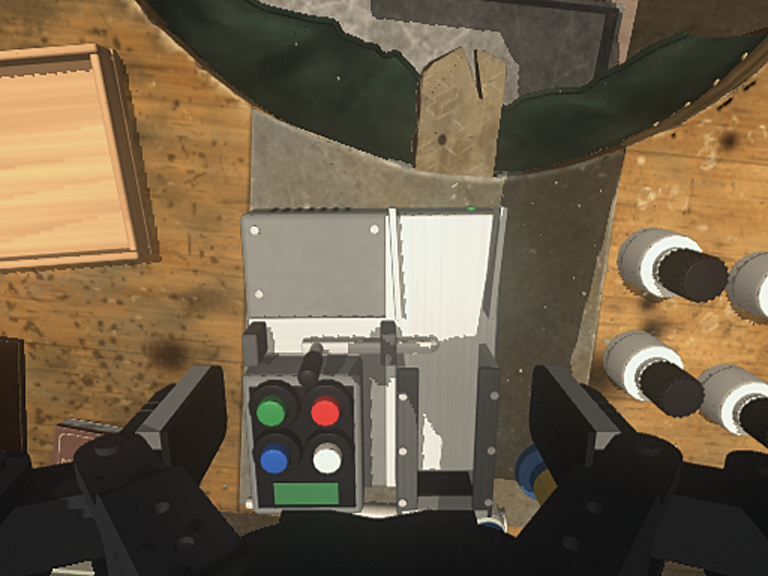

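```bash
python3 - <<'E'
from h import *
c=get_calibration("wrist");a=np.load("w3.npy")
save(a,"w3z",(150,190,350,345),4)
def P(u,v,z): return onz(c,u/1.5,v/1.5,z).round(1)
for n,u,v,z in [('scrR',403,396,107.5),('scrR2',403,503,107.5),('scrL',494,398,107.5),('scrL2',489,503,107.5),('g',270,413,106),('r',325,411,106),('b',274,461,106),('w',327,460,106),('pcorner',244,212,80),('knobtop',310,376,131),('knobbase',317,347,90)]: print(n,P(u,v,z))
E
```

```text
scrR [583.4 -31.1 107.5]
scrR2 [673.6 -20.4 107.5]
scrL [578.   35.  107.5]
scrL2 [666.7  45.8 107.5]
g [ 608. -127.  106.]
r [602.2 -86.7 106. ]
b [ 648.1 -121.9  106. ]
w [643. -82. 106.]
pcorner [ 465.9 -158.    80. ]
knobtop [563.6 -97.4 131. ]
knobbase [559.  -97.7  90. ]
```

View pics/w3z.png

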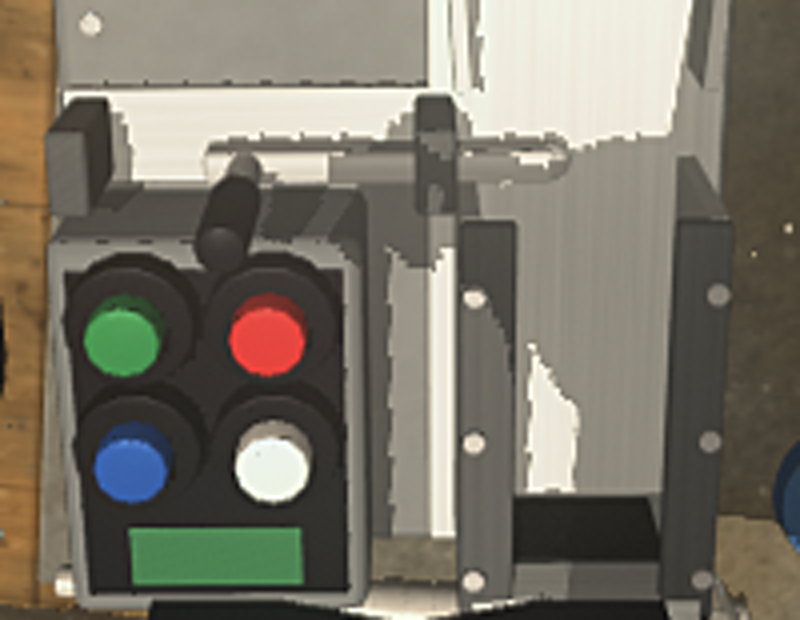

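```bash
python3 - <<'E'
from h import *
c=get_calibration("wrist");ct=get_calibration("top");cs=get_calibration("scene")
Z=lambda x,y:(150+x/4,190+y/4)
for n,p,z in [('lipR',Z(488,222),107.5),('lipL',Z(705,222),107.5),('innerRfront',Z(517,225),107.5),('innerLfront',Z(677,220),107.5),('bartip',Z(570,155),78),('knobtop',Z(220,248),128),('chan left front',(492/1.5,212/1.5),56)]:
    print(n,onz(c,*p,z).round(1))
print(tri(c,Z(220,248),cs,(150+589/4,110+393/4)),tri(c,Z(220,248),ct,(220+338/5,125+250/5)))
print(tri(c,Z(272,468),cs,(150+641/4,110+357/4)),tri(c,Z(272,468),ct,(220+288/5,125+145/5)))
E
```

```text
lipR [561.3 -30.2 107.5]
lipL [555.2  27.9 107.5]
innerRfront [561.4 -22.3 107.5]
innerLfront [555.4  20.3 107.5]
bartip [550.9  -5.9  78. ]
knobtop [566.6 -99.2 128. ]
chan left front [449.4  23.7  56. ]
(array([563.02732437, -98.49107042, 135.9215773 ]), np.float64(0.3394352148759763)) (array([555.21360493, -95.36160835, 150.18350325]), np.float64(3.560218763785932))
(array([647.130926  , -82.21296691, 100.59244285]), np.float64(0.09345747865870069)) (array([639.41460037, -82.55226957, 112.64537685]), np.float64(1.8459963259376486))
```

step_arm(hand=0.04, moves=[{"travel": [0.025,-0.012,-0.03],"dr": [0,0,1.2]},{"travel": [0.05,-0.024,-0.07],"dr": [0,0,1.2]},{"travel": [0.081,-0.037,-0.11],"dr": [0,0,1.2]},{"travel": [0.081,-0.037,-0.131],"dr": [0,0,1.2]},{"travel": [0.081,-0.037,-0.131],"dr": [0,0,1.2]}])

```text
t: 2.9
ee_pos: [561.8, -96.6, 166.2]
ee_rot: [[-0.992, -0.124, -0.007], [-0.124, 0.992, -0.001], [0.007, 0.0, -1.0]]
ft_force: [-0.4, 0.0, -0.6]
opening: 39.7
```

```bash
python3 - <<'E'
from h import *
st();c=get_calibration("wrist");a=snapshot("wrist");save(a,"w4",k=1.5);np.save("w4.npy",a)
print(proj(c,[563,-98.5,133])*1.5)
E
```

```text
t 2.9 p [561.8 -96.6 166.2] F [-0.37  0.   -0.57] op 39.7 yaw y 97.1 j [-22.  14.  32. 101.  -8.  68. 109.]
[373.48601065 345.07709707]
```

View pics/w4.png

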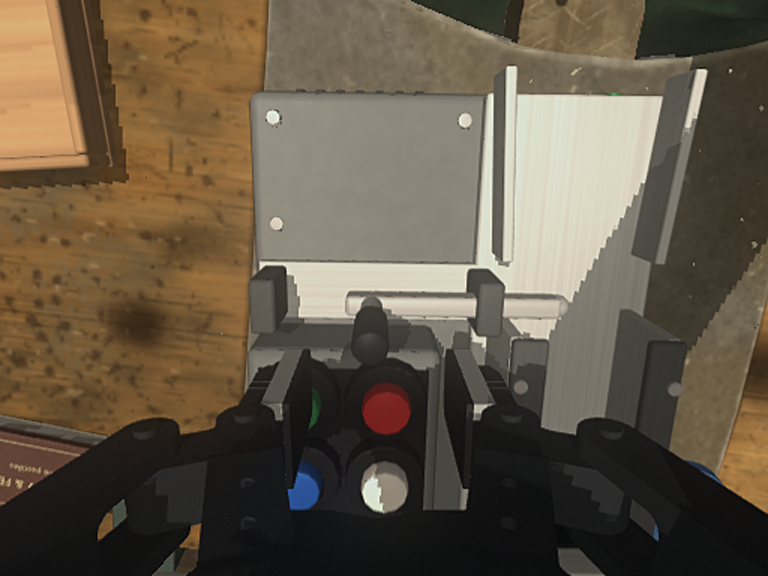

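```bash
python3 - <<'E'
from h import *
c=get_calibration("wrist");c3=np.load("w3c.npy",allow_pickle=True).item()
print(tri(c,(370/1.5,346/1.5),c3,(205,252)))
print(onz(c,370/1.5,346/1.5,125),onz(c,370/1.5,346/1.5,133))
# guides
for n,u,v,z in [('gLf',703,70,80),('gLb',663,262,80),('gRf',511,67,80),('gRb',507,262,80)]: print(n,onz(c,u/1.5,v/1.5,z).round(1))
E
```

```text
(array([567.17454719, -99.96614674, 127.62784933]), np.float64(0.8363844796777087))
[568.5677259  -99.64802449 125.        ] [565.47826033 -99.92010438 133.        ]
gLf [444.2  27.   80. ]
gLb [527.4  32.4  80. ]
gRf [453.3 -54.2  80. ]
gRb [536.5 -39.8  80. ]
```

step_arm(moves=[{"travel": [0.003,0,-0.02],"dr": [0,0,0]},{"travel": [0.003,0,-0.045],"dr": [0,0,0]},{"travel": [0.003,0,-0.056],"dr": [0,0,0]},{"travel": [0.003,0,-0.056],"dr": [0,0,0]},{"travel": [0.003,0,-0.056],"dr": [0,0,0]}])

```text
t: 3.45
ee_pos: [567.0, -98.5, 115.9]
ee_rot: [[-0.993, -0.122, 0.002], [-0.122, 0.993, 0.0], [-0.002, 0.0, -1.0]]
ft_force: [0.2, -0.0, 0.4]
opening: 40.0
```

```bash
python3 - <<'E'
from h import *
st();a=snapshot("wrist");save(a,"w5",k=1.5)
E
```

```text
t 3.45 p [567.  -98.5 115.9] F [ 0.19 -0.03  0.39] op 40.0 yaw y 97.0 j [-21.  17.  32. 104. -10.  62. 111.]
```

View pics/w5.png

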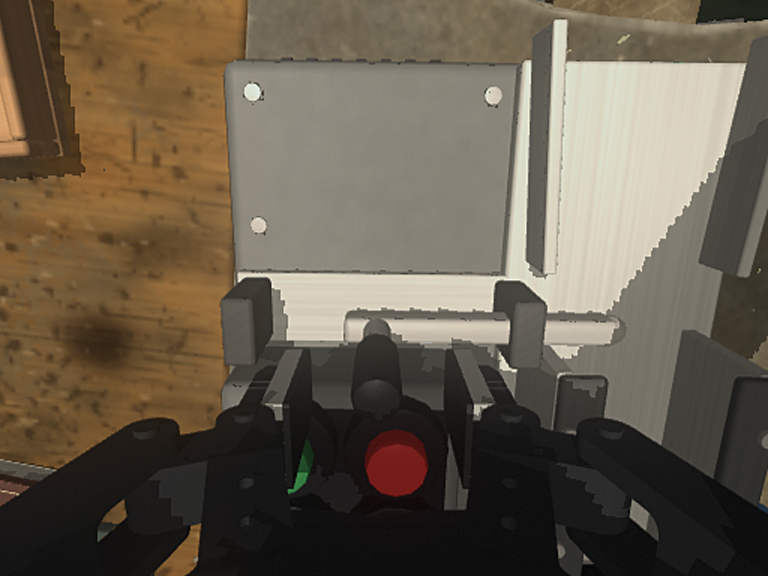

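step_arm(hand=0.018, moves=[{"travel": [0,0,-0.004],"dr": [0,0,0]},{"travel": [0,0,-0.004],"dr": [0,0,0]},{"travel": [0,0,-0.004],"dr": [0,0,0]},{"travel": [0.001,-0.008,-0.004],"dr": [0,0,0]},{"travel": [0.002,-0.016,-0.004],"dr": [0,0,0]}])

```text
t: 4.0
ee_pos: [568.4, -115.2, 110.4]
ee_rot: [[-0.993, -0.122, -0.0], [-0.122, 0.993, 0.0], [0.0, 0.0, -1.0]]
ft_force: [-0.6, 1.9, 0.5]
opening: 17.8
```

step_arm(moves=[{"travel": [0.001,-0.006,0],"dr": [0,0,0]},{"travel": [0.0015,-0.011,0],"dr": [0,0,0]},{"travel": [0.0015,-0.011,0],"dr": [0,0,0]}])

```text
t: 4.3
ee_pos: [569.8, -127.4, 110.4]
ee_rot: [[-0.993, -0.12, 0.0], [-0.12, 0.993, -0.001], [-0.0, -0.001, -1.0]]
ft_force: [-0.2, -0.6, -0.1]
opening: 18.3
```

```bash
python3 - <<'E'
from h import *
st();a=snapshot("wrist");save(a,"w6",k=1.5)
E
```

```text
t 4.3 p [ 569.8 -127.4  110.4] F [-0.16 -0.56 -0.15] op 18.3 yaw y 96.9 j [-19.  19.  32. 103. -11.  62. 114.]
```

View pics/w6.png

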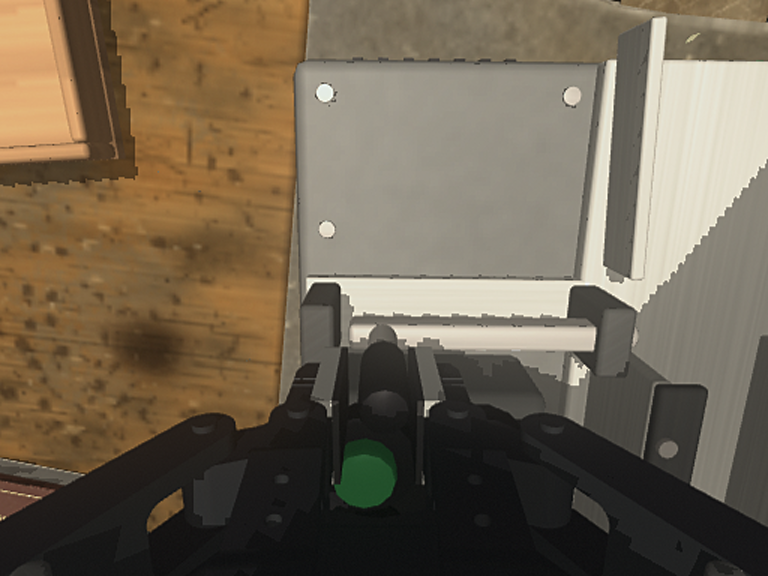

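step_arm(moves=[{"travel": [0.0003,-0.002,0],"dr": [0,0,0]},{"travel": [0.0003,-0.002,0],"dr": [0,0,0]},{"travel": [0.0005,-0.004,0],"dr": [0,0,0]},{"travel": [0.0005,-0.004,0],"dr": [0,0,0]}])

```text
t: 4.75
ee_pos: [570.2, -128.6, 110.1]
ee_rot: [[-0.992, -0.122, -0.001], [-0.122, 0.992, 0.002], [0.0, 0.002, -1.0]]
ft_force: [-1.0, 5.7, 0.1]
opening: 18.2
```

step_arm(moves=[{"travel": [-0.0005,0.0035,0],"dr": [0,0,0]},{"travel": [-0.0005,0.0035,0.03],"dr": [0,0,0]},{"travel": [-0.0005,0.0035,0.07],"dr": [0,0,0]},{"travel": [-0.0005,0.0235,0.11],"dr": [0,0,0]},{"travel": [-0.0005,0.0635,0.14],"dr": [0,0,0]}])

```text
t: 5.25
ee_pos: [569.9, -70.1, 253.3]
ee_rot: [[-0.993, -0.115, 0.003], [-0.115, 0.993, -0.002], [-0.003, -0.002, -1.0]]
ft_force: [1.7, 0.9, -0.0]
opening: 17.9
```

```bash
python3 - <<'E'
from h import *
s=st();a=snapshot("wrist");save(a,"w7",k=1.5);b=snapshot("top");save(b,"top2",(130,125,330,235),4)
for o in caps(b,get_calibration("top")):print('top',o)
E
```

```text
t 5.25 p [569.9 -70.1 253.3] F [ 1.67  0.89 -0.03] op 17.9 yaw y 96.6 j [-26.  10.  32.  94.  -5.  77. 104.]
top (array([434.9, 109.5]), array([ 709.1, -645.5,   86. ]), np.float32(3.2), np.float64(5.3))
top (array([169.1, 188.9]), array([596.2, 277.7,  86. ]), np.float32(5.0), np.float64(5.6))
top (array([132.9, 197.6]), array([588.9, 394.5,  86. ]), np.float32(5.0), np.float64(5.7))
top (array([141.8, 230.2]), array([480. , 377.8,  86. ]), np.float32(5.0), np.float64(5.8))
top (array([284.4, 234.9]), array([385. , -54.2,  86. ]), np.float32(6.0), np.float64(5.8))
```

View pics/w7.png

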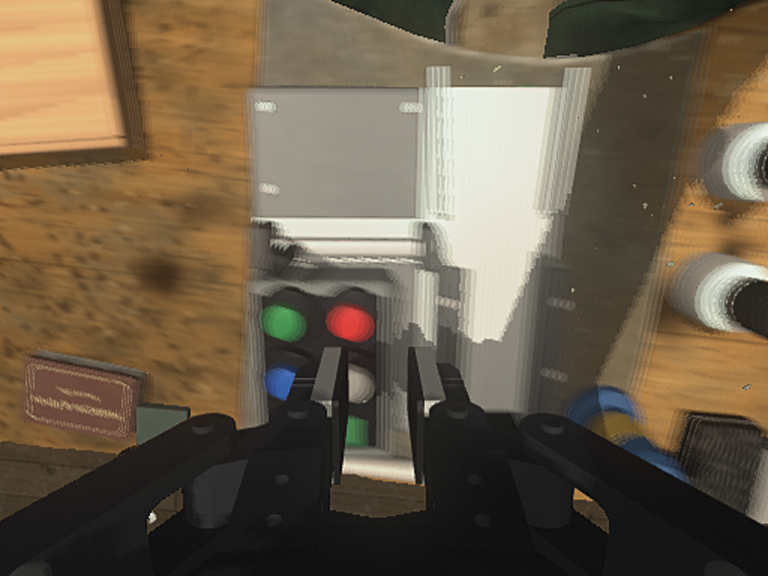

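step_arm(hand=0.0854, moves=[{"travel": [-0.015,0.045,0],"dr": [0,0,0]},{"travel": [-0.03,0.09,0],"dr": [0,0,0]},{"travel": [-0.045,0.135,0],"dr": [0,0,0]},{"travel": [-0.06,0.18,0],"dr": [0,0,0]},{"travel": [-0.075,0.225,-0.01],"dr": [0,0,0]}])

```text
t: 5.85
ee_pos: [494.7, 160.0, 241.3]
ee_rot: [[-0.993, -0.121, 0.003], [-0.121, 0.993, 0.001], [-0.003, 0.001, -1.0]]
ft_force: [0.1, -0.0, 0.3]
opening: 85.4
```

step_arm(moves=[{"travel": [-0.005,0.03,-0.03],"dr": [0,0,0]},{"travel": [-0.005,0.03,-0.05],"dr": [0,0,0]},{"travel": [-0.005,0.03,-0.05],"dr": [0,0,0]},{"travel": [-0.005,0.03,-0.05],"dr": [0,0,0]}])

```text
t: 6.25
ee_pos: [490.2, 187.5, 190.6]
ee_rot: [[-0.993, -0.12, 0.0], [-0.12, 0.993, -0.001], [0.0, -0.001, -1.0]]
ft_force: [-0.2, 0.1, -0.6]
opening: 85.6
```

```bash
python3 - <<'E'
from h import *
s=st();c=get_calibration("wrist");a=snapshot("wrist");save(a,"w8",k=1.5)
for o in caps(a,c):print(o)
E
```

```text
t 6.25 p [490.2 187.5 190.6] F [-0.19  0.09 -0.56] op 85.6 yaw y 96.9 j [-44.   6.  19. 105.  -2.  69.  73.]
(array([368.5, 206.8]), array([489.4, 277. ,  86. ]), np.float32(18.6), np.float64(23.6))
(array([493.6, 206.4]), array([477.3, 372. ,  86. ]), np.float32(22.0), np.float64(23.5))
(array([237.9, 286.5]), array([569.4, 185.3,  86. ]), np.float32(21.2), np.float64(22.1))
```

View pics/w8.png

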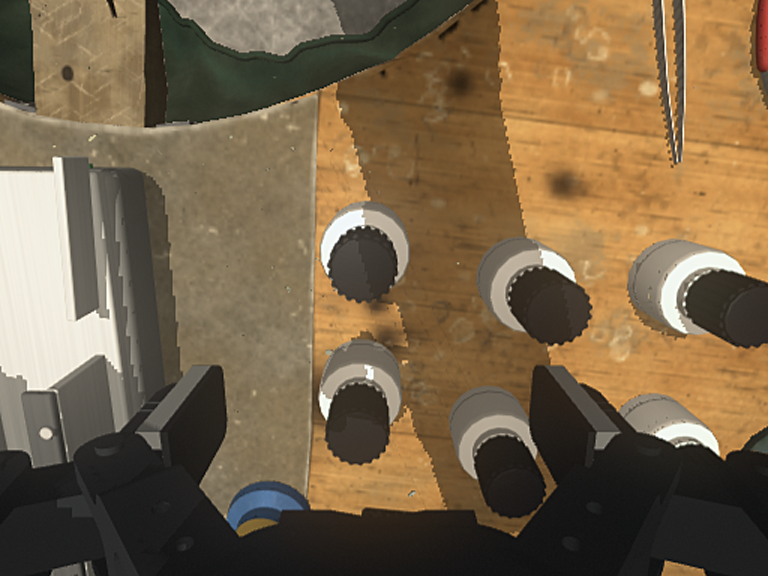

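```bash
python3 - <<'E'
from h import *
c=get_calibration("wrist")
print(onz(c,362/1.5,266/1.5,86),onz(c,357/1.5,429/1.5,86))
ct=get_calibration("top");print([onz(ct,70+a/2,120+b/2,32).round(0) for a,b in [(534,135),(636,99),(677,178),(570,217)]])
E
```

```text
[479.06959354 177.83163167  86.        ] [570.0489721  185.47701859  86.        ]
[array([ 515., -268.,   32.]), array([ 545., -454.,   32.]), array([ 400., -482.,   32.]), array([ 370., -292.,   32.])]
```

step_arm(moves=[{"travel": [-0.011,-0.0095,-0.03],"dr": [0,0,0]},{"travel": [-0.011,-0.0095,-0.07],"dr": [0,0,0]},{"travel": [-0.011,-0.0095,-0.11],"dr": [0,0,0]},{"travel": [-0.011,-0.0095,-0.134],"dr": [0,0,0]},{"travel": [-0.011,-0.0095,-0.134],"dr": [0,0,0]}])

```text
t: 6.8
ee_pos: [477.9, 177.5, 54.6]
ee_rot: [[-0.993, -0.12, -0.003], [-0.12, 0.993, -0.002], [0.003, -0.002, -1.0]]
ft_force: [0.0, -1.1, 0.0]
opening: 85.4
```

step_arm(hand=0.02, moves=[{"travel": [0,0,0],"dr": [0,0,0]},{"travel": [0,0,0],"dr": [0,0,0]},{"travel": [0,0,0],"dr": [0,0,0]},{"travel": [0,0,0],"dr": [0,0,0]},{"travel": [0,0,0],"dr": [0,0,0]}])

```text
t: 7.3
ee_pos: [479.9, 179.4, 58.0]
ee_rot: [[-0.993, -0.121, 0.002], [-0.121, 0.993, 0.001], [-0.002, 0.001, -1.0]]
ft_force: [0.2, -1.9, 8.2]
opening: 34.7
```

step_arm(moves=[{"travel": [0,0,0.01],"dr": [0,0,0]},{"travel": [0,0,0.03],"dr": [0,0,0]},{"travel": [0,0,0.06],"dr": [0,0,0]},{"travel": [0,0,0.06],"dr": [0,0,0]},{"travel": [0,0,0.06],"dr": [0,0,0]}])

```text
t: 7.8
ee_pos: [479.2, 179.4, 117.4]
ee_rot: [[-0.993, -0.122, 0.002], [-0.122, 0.993, 0.001], [-0.002, 0.001, -1.0]]
ft_force: [-0.2, -0.4, -2.3]
opening: 34.5
```

```bash
python3 - <<'E'
from h import *
s=st();a=snapshot("wrist");st();save(a,"w9",k=1.5)
E
```

```text
t 7.8 p [479.2 179.4 117.4] F [-0.18 -0.36 -2.27] op 34.5 yaw y 97.0 j [-43.   8.  19. 112.  -3.  60.  74.]
t 7.85 p [478.6 179.1 116.4] F [ 0.22  0.1  -0.77] op 34.6 yaw y 97.0 j [-43.   8.  19. 112.  -3.  60.  74.]
```

View pics/w9.png

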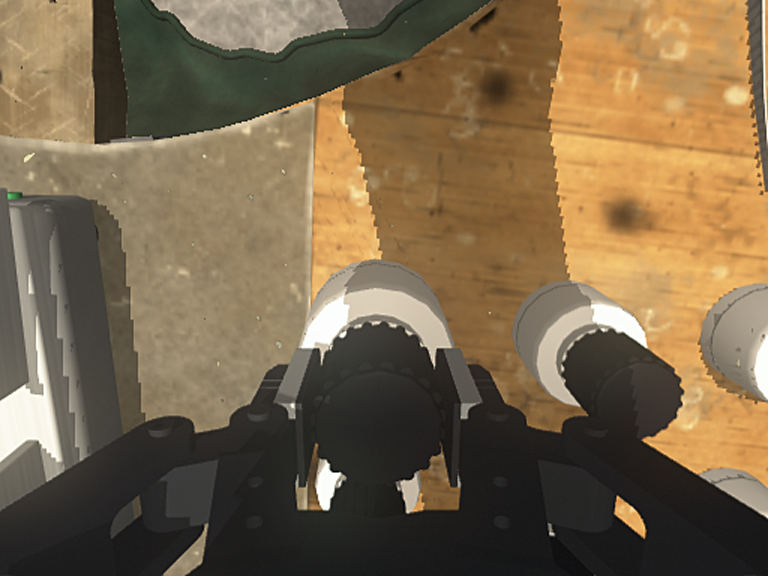

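step_arm(moves=[{"travel": [0,0,0.04],"dr": [0,0,0]},{"travel": [0,0,0.04],"dr": [0,0,0]},{"travel": [0,0,0.04],"dr": [0,0,0]},{"travel": [0,0,0.04],"dr": [0,0,0]}])

```text
t: 8.25
ee_pos: [478.0, 178.7, 155.1]
ee_rot: [[-0.993, -0.121, -0.002], [-0.121, 0.993, -0.001], [0.002, -0.001, -1.0]]
ft_force: [-0.2, 0.4, -0.9]
opening: 34.4
```

```bash
python3 - <<'E'
from h import *
for i in range(3): s=st();snapshot("top")
E
```

```text
t 8.25 p [478.  178.7 155.1] F [-0.25  0.39 -0.9 ] op 34.4 yaw y 97.0 j [-44.   6.  19. 110.  -2.  65.  74.]
t 8.3 p [478.  178.7 155. ] F [ 1.32 -0.05 -0.98] op 34.4 yaw y 97.0 j [-44.   6.  19. 110.  -2.  65.  74.]
t 8.35 p [478.  178.7 155. ] F [ 0.71 -0.17 -1.  ] op 34.4 yaw y 97.0 j [-44.   6.  19. 110.  -2.  65.  74.]
```

step_arm(moves=[{"travel": [0,-0.02,0.035],"dr": [0,0,0]},{"travel": [0,-0.06,0.06],"dr": [0,0,0]},{"travel": [0,-0.105,0.075],"dr": [0,0,0]},{"travel": [0,-0.15,0.075],"dr": [0,0,0]},{"travel": [0,-0.195,0.075],"dr": [0,0,0]}])

```text
t: 8.9
ee_pos: [478.6, -17.7, 231.5]
ee_rot: [[-0.993, -0.122, 0.001], [-0.122, 0.993, 0.0], [-0.001, 0.0, -1.0]]
ft_force: [0.5, -0.1, -1.6]
opening: 34.2
```

step_arm(moves=[{"travel": [0,-0.045,0],"dr": [0,0,0]},{"travel": [0,-0.09,0],"dr": [0,0,0]},{"travel": [0,-0.135,0],"dr": [0,0,0]},{"travel": [0,-0.18,0],"dr": [0,0,0]},{"travel": [0,-0.225,0],"dr": [0,0,0]}])

```text
t: 9.4
ee_pos: [478.3, -242.6, 231.0]
ee_rot: [[-0.993, -0.122, -0.0], [-0.122, 0.993, 0.0], [0.0, 0.0, -1.0]]
ft_force: [0.1, 0.6, -0.6]
opening: 34.2
```

step_arm(moves=[{"travel": [0,-0.045,0],"dr": [0,0,0]},{"travel": [0,-0.09,0],"dr": [0,0,0]},{"travel": [0,-0.09,0],"dr": [0,0,0]},{"travel": [0,-0.09,0],"dr": [0,0,0]}])

```text
t: 9.8
ee_pos: [477.9, -332.1, 230.4]
ee_rot: [[-0.993, -0.118, -0.002], [-0.118, 0.993, -0.0], [0.002, -0.0, -1.0]]
ft_force: [0.1, -0.4, -1.3]
opening: 34.5
```

```bash
python3 - <<'E'
from h import *
s=st();c=get_calibration("wrist");a=snapshot("wrist");save(a,"w10",k=1.5)
print(np.array([proj(c,[x,y,32])*1.5 for x,y in [(515,-268),(545,-454),(400,-482),(370,-292)]]).round(0))
E
```

```text
t 9.8 p [ 477.9 -332.1  230.4] F [ 0.09 -0.39 -1.33] op 34.5 yaw y 96.8 j [-10.  14.  48.  96. -11.  75. 137.]
[[462. 318.]
 [196. 328.]
 [159. 108.]
 [462.  97.]]
```

View pics/w10.png

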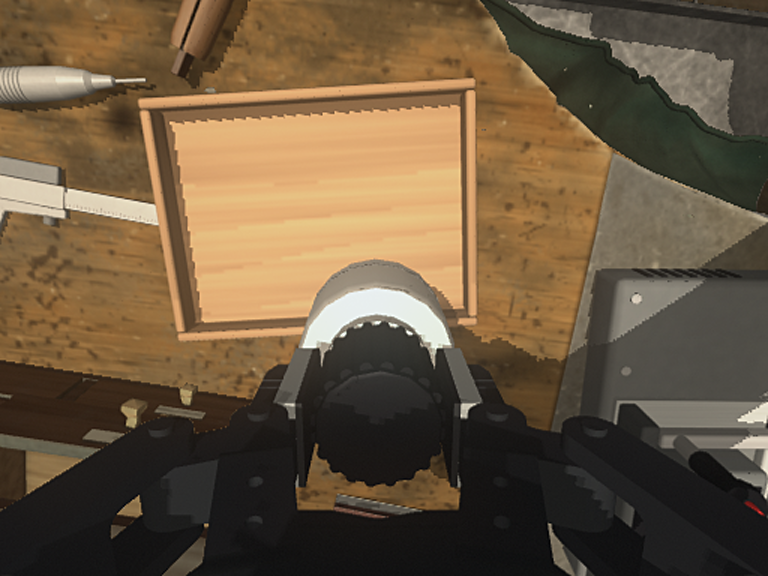

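```bash
python3 - <<'E'
from h import *
c=get_calibration("wrist")
o=np.array([onz(c,u/1.5,v/1.5,32) for u,v in [(476,323),(180,338),(139,100),(475,80)]])
print(o.round(1),o.mean(0).round(1),[np.linalg.norm(o[i]-o[i-1]).round(0) for i in range(4)])
for a,b in((0,1),(3,2)):
    d=o[a]-o[b];print(np.degrees(np.arctan2(-d[0],d[1])))
E
```

```text
[[ 518.4 -255.7   32. ]
 [ 555.5 -463.6   32. ]
 [ 397.8 -493.1   32. ]
 [ 360.  -284.    32. ]] [ 457.9 -374.1   32. ] [np.float64(161.0), np.float64(211.0), np.float64(160.0), np.float64(213.0)]
10.089463392635937
10.23516090331774
```

step_arm(moves=[{"travel": [0.008,-0.03,0],"dr": [0,0,-8]},{"travel": [0.016,-0.06,0],"dr": [0,0,-16]},{"travel": [0.026,-0.0895,-0.02],"dr": [0,0,-24]},{"travel": [0.026,-0.0895,-0.06],"dr": [0,0,-24]},{"travel": [0.026,-0.0895,-0.1],"dr": [0,0,-24]}])

```text
t: 10.35
ee_pos: [505.8, -419.7, 130.0]
ee_rot: [[-0.956, 0.292, 0.001], [0.292, 0.956, -0.0], [-0.001, 0.0, -1.0]]
ft_force: [1.1, 1.0, -1.4]
opening: 34.5
```

step_arm(moves=[{"travel": [0,0,-0.03],"dr": [0,0,0]},{"travel": [0,0,-0.055],"dr": [0,0,0]},{"travel": [0,0,-0.066],"dr": [0,0,0]},{"travel": [0,0,-0.066],"dr": [0,0,0]},{"travel": [0,0,-0.066],"dr": [0,0,0]}])

```text
t: 10.85
ee_pos: [505.8, -419.3, 65.8]
ee_rot: [[-0.957, 0.291, 0.001], [0.291, 0.957, 0.0], [-0.001, 0.001, -1.0]]
ft_force: [1.1, 0.6, -1.2]
opening: 34.4
```

step_arm(moves=[{"travel": [0,0,-0.002],"dr": [0,0,0]},{"travel": [0,0,-0.002],"dr": [0,0,0]}])

```text
t: 11.05
ee_pos: [506.1, -419.7, 64.6]
ee_rot: [[-0.957, 0.292, 0.002], [0.292, 0.957, 0.0], [-0.002, 0.001, -1.0]]
ft_force: [-0.6, 3.5, 7.9]
opening: 34.5
```

step_arm(hand=0.0854, moves=[{"travel": [0,0,0],"dr": [0,0,0]},{"travel": [0,0,0],"dr": [0,0,0]},{"travel": [0,0,0],"dr": [0,0,0]},{"travel": [0,0,0.03],"dr": [0,0,0]},{"travel": [0,0,0.075],"dr": [0,0,0]}])

```text
t: 11.55
ee_pos: [503.6, -419.1, 136.5]
ee_rot: [[-0.956, 0.293, -0.005], [0.293, 0.956, 0.003], [0.005, 0.001, -1.0]]
ft_force: [1.3, -0.1, 0.6]
opening: 84.8
```

step_arm(moves=[{"travel": [-0.005,0.02,0.04],"dr": [0,0,8]},{"travel": [-0.01,0.05,0.08],"dr": [0,0,16]},{"travel": [-0.015,0.095,0.09],"dr": [0,0,24]},{"travel": [-0.02,0.14,0.09],"dr": [0,0,24]},{"travel": [-0.02,0.185,0.09],"dr": [0,0,24]}])

```text
t: 12.05
ee_pos: [484.1, -234.3, 228.7]
ee_rot: [[-0.993, -0.121, 0.001], [-0.121, 0.993, 0.0], [-0.001, 0.0, -1.0]]
ft_force: [1.2, 0.7, -0.4]
opening: 85.6
```

```bash
python3 - <<'E'
from h import *
s=st();a=snapshot("wrist");save(a,"w11",k=1);b=snapshot("top");save(b,"top3",(120,125,430,235),2.5)
E
```

```text
t 12.05 p [ 484.1 -234.3  228.7] F [ 1.2   0.66 -0.39] op 85.6 yaw y 96.9 j [-22.   7.  47. 102.  -5.  74. 123.]
```

View pics/top3.png

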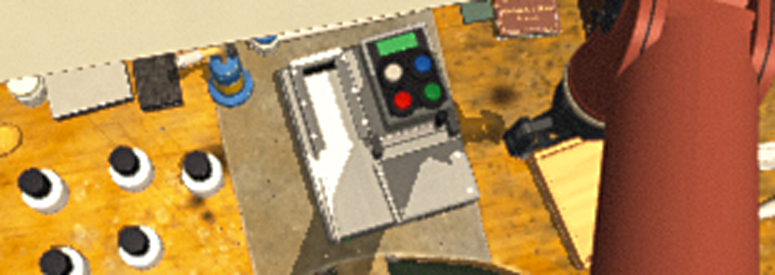

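step_arm(moves=[{"travel": [0,0.045,0],"dr": [0,0,0]},{"travel": [0,0.09,0],"dr": [0,0,0]},{"travel": [0,0.135,0],"dr": [0,0,0]},{"travel": [0,0.18,0],"dr": [0,0,0]},{"travel": [0,0.225,0],"dr": [0,0,0]}])

```text
t: 12.65
ee_pos: [484.5, -9.0, 228.5]
ee_rot: [[-0.993, -0.121, 0.001], [-0.121, 0.993, 0.0], [-0.001, 0.0, -1.0]]
ft_force: [0.8, 0.8, -0.6]
opening: 85.6
```

step_arm(moves=[{"travel": [0,0.045,0],"dr": [0,0,0]},{"travel": [0,0.09,0],"dr": [0,0,0]},{"travel": [0,0.135,0],"dr": [0,0,0]},{"travel": [0,0.18,-0.015],"dr": [0,0,0]},{"travel": [0.005,0.22,-0.03],"dr": [0,0,0]}])

```text
t: 13.15
ee_pos: [489.5, 211.9, 198.3]
ee_rot: [[-0.993, -0.122, 0.001], [-0.122, 0.993, 0.001], [-0.001, 0.001, -1.0]]
ft_force: [-0.2, 0.1, 1.8]
opening: 85.6
```

step_arm(moves=[{"travel": [0,0,0],"dr": [0,0,0]},{"travel": [0,0,0],"dr": [0,0,0]}])

```text
t: 13.35
ee_pos: [489.5, 209.8, 197.5]
ee_rot: [[-0.992, -0.123, -0.001], [-0.123, 0.992, -0.002], [0.001, -0.001, -1.0]]
ft_force: [-0.3, -1.4, -0.5]
opening: 85.3
```

```bash
python3 - <<'E'
from h import *
s=st();c=get_calibration("wrist");a=snapshot("wrist");save(a,"w12",k=1.5)
for o in caps(a,c):print(o)
E
```

```text
t 13.35 p [489.5 209.8 197.5] F [-0.34 -1.39 -0.48] op 85.3 yaw y 97.1 j [-49.   7.  23. 104.  -3.  70.  72.]
(array([338. , 201.3]), array([488.7, 277.3,  86. ]), np.float32(21.8), np.float64(23.0))
(array([465.8, 204.4]), array([478.7, 377.3,  86. ]), np.float32(21.8), np.float64(23.0))
(array([211.9, 280.5]), array([569.8, 185.7,  86. ]), np.float32(20.4), np.float64(21.6))
(array([313.8, 316.7]), array([593.5, 276.3,  86. ]), np.float32(20.4), np.float64(21.0))
```

View pics/w12.png

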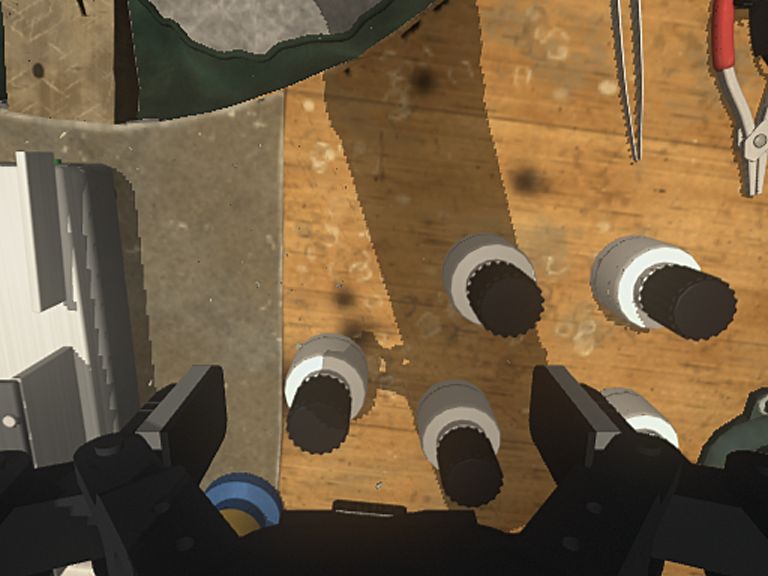

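```bash
python3 - <<'E'
from h import *
c=get_calibration("wrist");cs=get_calibration("scene");ct=get_calibration("top")
S=lambda x,y:(150+x/4,110+y/4)
print('base',onz(cs,*S(500,285),0),'top cam base',onz(ct,120+230/2.5,125+95/2.5,0))
for z in(100,150,180):print(z,onz(cs,*S(498,200),z),onz(cs,*S(455,135),z))
E
```

```text
base [703.46077198 128.23350795   0.        ] top cam base [ 6.88766896e+02  1.32685551e+02 -2.27373675e-13]
100 [705.45687617 134.03638412 100.        ] [743.22722862 225.34858349 100.        ]
150 [664.15508103  95.11164393 150.        ] [700.07067134 181.93983932 150.        ]
180 [639.37400395  71.75679983 180.        ] [674.17673697 155.89459281 180.        ]
```

step_arm(moves=[{"travel": [0.04,-0.0115,-0.01],"dr": [0,0,0]},{"travel": [0.08,-0.0235,-0.03],"dr": [0,0,0]},{"travel": [0.08,-0.0235,-0.07],"dr": [0,0,0]},{"travel": [0.08,-0.0235,-0.11],"dr": [0,0,0]},{"travel": [0.08,-0.0235,-0.14],"dr": [0,0,0]}])

```text
t: 13.9
ee_pos: [569.8, 183.6, 56.7]
ee_rot: [[-0.993, -0.118, -0.0], [-0.118, 0.993, -0.001], [0.001, -0.001, -1.0]]
ft_force: [0.1, 0.4, 0.2]
opening: 85.3
```

step_arm(hand=0.02, moves=[{"travel": [0,0,0],"dr": [0,0,0]},{"travel": [0,0,0],"dr": [0,0,0]},{"travel": [0,0,0],"dr": [0,0,0]},{"travel": [0,0,0],"dr": [0,0,0]},{"travel": [0,0,0],"dr": [0,0,0]}])

```text
t: 14.4
ee_pos: [571.4, 186.1, 61.1]
ee_rot: [[-0.993, -0.121, 0.004], [-0.121, 0.993, 0.002], [-0.004, 0.001, -1.0]]
ft_force: [-0.9, -1.4, 6.1]
opening: 34.0
```

step_arm(moves=[{"travel": [0,0,0.03],"dr": [0,0,0]},{"travel": [0,0,0.07],"dr": [0,0,0]},{"travel": [0,0,0.1],"dr": [0,0,0]},{"travel": [0,0,0.1],"dr": [0,0,0]},{"travel": [0,0,0.1],"dr": [0,0,0]}])

```text
t: 14.9
ee_pos: [569.9, 186.2, 159.1]
ee_rot: [[-0.993, -0.121, 0.001], [-0.121, 0.993, 0.001], [-0.001, 0.001, -1.0]]
ft_force: [-1.3, 0.1, -5.0]
opening: 34.1
```

```bash
python3 - <<'E'
from h import *
st();snapshot("top");st();snapshot("top");st()
E
```

```text
t 14.9 p [569.9 186.2 159.1] F [-1.25  0.08 -4.98] op 34.1 yaw y 97.0 j [-43.  17.  26.  98.  -8.  67.  81.]
t 14.95 p [569.1 185.9 157.7] F [-0.08 -1.02 -4.79] op 34.2 yaw y 97.0 j [-43.  17.  26.  98.  -8.  67.  81.]
t 15.0 p [568.8 185.8 157. ] F [-0.59 -0.21 -4.89] op 34.1 yaw y 97.0 j [-43.  17.  26.  98.  -8.  67.  81.]
```

step_arm(moves=[{"travel": [-0.01,-0.03,0.035],"dr": [0,0,0]},{"travel": [-0.025,-0.07,0.042],"dr": [0,0,0]},{"travel": [-0.04,-0.11,0.042],"dr": [0,0,0]},{"travel": [-0.055,-0.15,0.042],"dr": [0,0,0]},{"travel": [-0.0725,-0.1935,0.042],"dr": [0,0,0]}])

```text
t: 15.5
ee_pos: [495.8, -8.5, 198.9]
ee_rot: [[-0.992, -0.122, -0.002], [-0.122, 0.993, -0.001], [0.002, -0.0, -1.0]]
ft_force: [1.2, -0.7, -3.8]
opening: 34.1
```

step_arm(moves=[{"travel": [0,0,-0.03],"dr": [0,0,0]},{"travel": [0,0,-0.06],"dr": [0,0,0]},{"travel": [0,0,-0.075],"dr": [0,0,0]},{"travel": [0,0,-0.075],"dr": [0,0,0]},{"travel": [0,0,-0.075],"dr": [0,0,0]}])

```text
t: 16.0
ee_pos: [496.8, -7.6, 124.9]
ee_rot: [[-0.993, -0.121, -0.001], [-0.121, 0.993, -0.001], [0.002, -0.001, -1.0]]
ft_force: [0.4, -0.0, -3.0]
opening: 34.0
```

```bash
python3 - <<'E'
from h import *
st();a=snapshot("wrist");save(a,"w13",k=1.5);st()
E
```

```text
t 16.0 p [496.8  -7.6 124.9] F [ 0.44 -0.04 -3.01] op 34.0 yaw y 97.0 j [-35.   6.  33. 114.  -4.  61.  97.]
t 16.05 p [497.4  -7.5 125.6] F [-0.93 -0.27 -4.39] op 34.3 yaw y 97.0 j [-35.   6.  33. 114.  -4.  61.  97.]
```

View pics/w13.png

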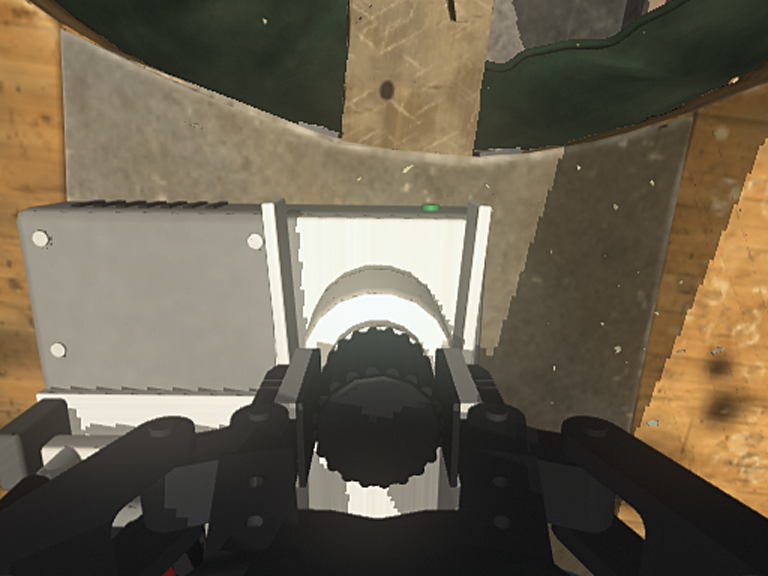

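step_arm(moves=[{"travel": [0,0,-0.005],"dr": [0,0,0]},{"travel": [0,0,-0.009],"dr": [0,0,0]},{"travel": [0,0,-0.009],"dr": [0,0,0]},{"travel": [0,0,-0.009],"dr": [0,0,0]}])

```text
t: 16.45
ee_pos: [497.5, -7.3, 116.5]
ee_rot: [[-0.993, -0.121, 0.0], [-0.121, 0.993, 0.0], [-0.0, 0.0, -1.0]]
ft_force: [0.4, 0.9, -3.4]
opening: 34.0
```

step_arm(moves=[{"travel": [0,0,-0.002],"dr": [0,0,0]},{"travel": [0,0,-0.002],"dr": [0,0,0]},{"travel": [0,0,-0.002],"dr": [0,0,0]}])

```text
t: 16.75
ee_pos: [497.5, -7.4, 114.6]
ee_rot: [[-0.993, -0.121, 0.001], [-0.121, 0.993, 0.0], [-0.001, 0.0, -1.0]]
ft_force: [-0.9, 0.9, -0.5]
opening: 34.0
```

step_arm(moves=[{"travel": [0.0119,0.0005,0],"dr": [0,0,0]},{"travel": [0.0238,0.0019,0],"dr": [0,0,0]},{"travel": [0.0357,0.0034,0],"dr": [0,0,0]},{"travel": [0.0476,0.0048,0],"dr": [0,0,0]},{"travel": [0.0596,0.0063,0],"dr": [0,0,0]}])

```text
t: 17.25
ee_pos: [557.9, -1.1, 114.1]
ee_rot: [[-0.993, -0.121, -0.0], [-0.121, 0.993, -0.0], [0.0, -0.0, -1.0]]
ft_force: [-2.8, -0.1, 0.6]
opening: 34.0
```

```bash
python3 - <<'E'
from h import *
st();a=snapshot("wrist");save(a,"w14",k=1.5);st()
E
```

```text
t 17.25 p [557.9  -1.1 114.1] F [-2.82 -0.08  0.65] op 34.0 yaw y 97.0 j [-32.  15.  32. 106.  -9.  61. 101.]
t 17.3 p [559.8  -0.6 114.3] F [ 0.5  -0.33  0.34] op 34.2 yaw y 97.0 j [-32.  15.  32. 106.  -9.  61. 101.]
```

View pics/w14.png

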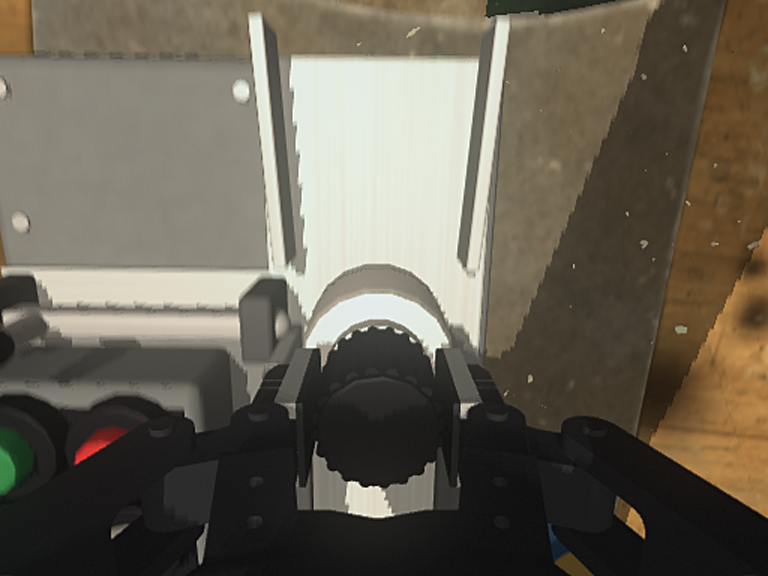

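step_arm(moves=[{"travel": [0.0149,0.0018,0],"dr": [0,0,0]},{"travel": [0.0298,0.0037,0],"dr": [0,0,0]},{"travel": [0.0447,0.0055,0],"dr": [0,0,0]},{"travel": [0.0595,0.0073,0],"dr": [0,0,0]},{"travel": [0.0744,0.0091,0],"dr": [0,0,0]}])

```text
t: 17.8
ee_pos: [632.0, 8.0, 114.1]
ee_rot: [[-0.993, -0.121, -0.001], [-0.121, 0.993, -0.0], [0.001, -0.0, -1.0]]
ft_force: [-3.6, -0.8, 1.7]
opening: 34.0
```

step_arm(moves=[{"travel": [0.005,0.0006,0],"dr": [0,0,0]},{"travel": [0.01,0.0012,0],"dr": [0,0,0]},{"travel": [0.01,0.0012,0],"dr": [0,0,0]}])

```text
t: 18.1
ee_pos: [641.6, 9.0, 114.2]
ee_rot: [[-0.993, -0.121, 0.0], [-0.121, 0.993, -0.0], [-0.0, -0.0, -1.0]]
ft_force: [-2.0, 1.1, -0.1]
opening: 34.1
```

Expected stop near x≈649; creep on.

step_arm(moves=[{"travel": [0.003,0.0004,0],"dr": [0,0,0]},{"travel": [0.006,0.0008,0],"dr": [0,0,0]},{"travel": [0.006,0.0008,0],"dr": [0,0,0]}])

```text
t: 18.4
ee_pos: [646.7, 9.8, 114.1]
ee_rot: [[-0.993, -0.121, -0.001], [-0.121, 0.993, -0.0], [0.001, 0.0, -1.0]]
ft_force: [-5.5, -0.7, 1.2]
opening: 34.3
```

step_arm(moves=[{"travel": [0.003,0.0004,0],"dr": [0,0,0]},{"travel": [0.003,0.0004,0],"dr": [0,0,0]}])

```text
t: 18.6
ee_pos: [647.5, 9.9, 113.2]
ee_rot: [[-0.993, -0.121, -0.006], [-0.121, 0.993, -0.0], [0.006, 0.001, -1.0]]
ft_force: [-12.7, -1.8, 1.9]
opening: 34.3
```

step_arm(hand=0.07, moves=[{"travel": [-0.003,-0.0004,0],"dr": [0,0,0]},{"travel": [-0.003,-0.0004,0],"dr": [0,0,0]},{"travel": [-0.003,-0.0004,0],"dr": [0,0,0]},{"travel": [-0.003,-0.0004,0.035],"dr": [0,0,0]},{"travel": [-0.003,-0.0004,0.08],"dr": [0,0,0]}])

```text
t: 19.1
ee_pos: [646.3, 10.2, 193.5]
ee_rot: [[-0.993, -0.122, -0.003], [-0.122, 0.993, -0.001], [0.003, -0.0, -1.0]]
ft_force: [0.5, -0.2, 0.8]
opening: 69.9
```

step_arm(hand=0.0854, moves=[{"travel": [-0.035,0.02,0.02],"dr": [0,0,0]},{"travel": [-0.07,0.05,0.02],"dr": [0,0,0]},{"travel": [-0.1,0.085,0.02],"dr": [0,0,0]},{"travel": [-0.13,0.12,0.02],"dr": [0,0,0]},{"travel": [-0.155,0.16,0.01],"dr": [0,0,0]}])

```text
t: 19.6
ee_pos: [492.0, 171.1, 206.1]
ee_rot: [[-0.993, -0.12, 0.004], [-0.12, 0.993, 0.002], [-0.004, 0.002, -1.0]]
ft_force: [0.7, 0.7, 0.6]
opening: 85.5
```

step_arm(moves=[{"travel": [0,0.03,0],"dr": [0,0,0]},{"travel": [0,0.06,0],"dr": [0,0,0]},{"travel": [0,0.08,0],"dr": [0,0,0]},{"travel": [0,0.08,0],"dr": [0,0,0]},{"travel": [0,0.08,0],"dr": [0,0,0]}])

```text
t: 20.1
ee_pos: [492.7, 249.5, 204.3]
ee_rot: [[-0.993, -0.121, 0.0], [-0.121, 0.993, -0.001], [-0.0, -0.001, -1.0]]
ft_force: [-0.5, -1.1, -0.9]
opening: 85.4
```

```bash
python3 - <<'E'
from h import *
s=st();c=get_calibration("wrist");a=snapshot("wrist");save(a,"w15",k=1.5)
for o in caps(a,c):print(o)
b=snapshot("scene");save(b,"sc2",(150,110,350,270),4)
E
```

```text
t 20.1 p [492.7 249.5 204.3] F [-0.51 -1.1  -0.93] op 85.4 yaw y 97.0 j [-53.   9.  24. 101.  -4.  71.  69.]
(array([289.1, 188.8]), array([488.5, 278.4,  86. ]), np.float32(21.2), np.float64(22.6))
(array([270. , 303.7]), array([593.4, 277.6,  86. ]), np.float32(19.8), np.float64(20.6))
```

View pics/w15.png

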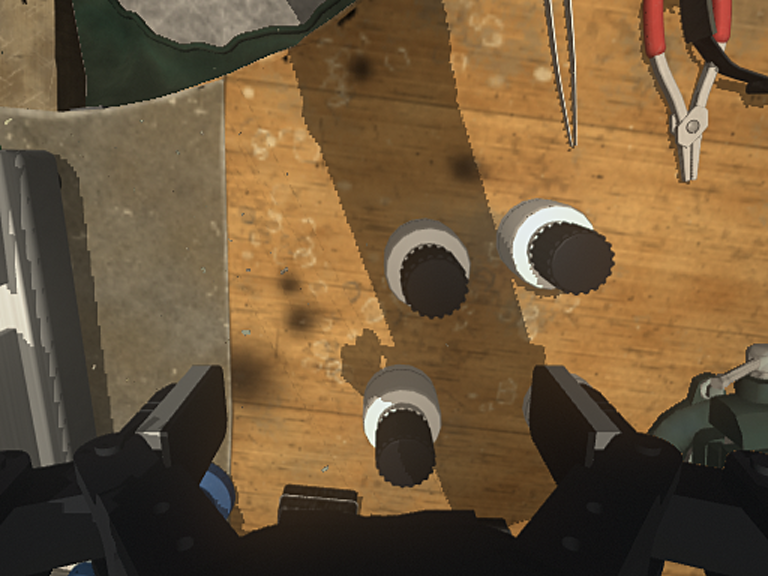

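View pics/sc2.png

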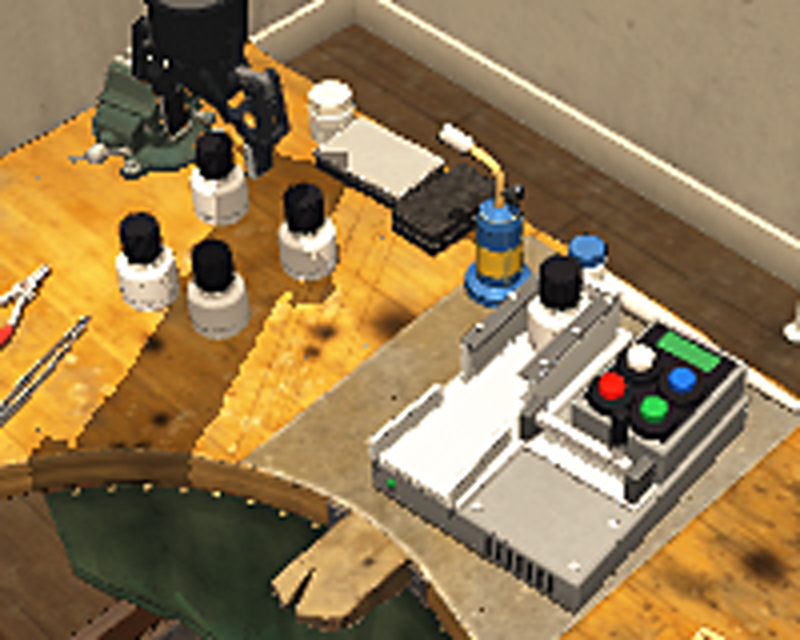

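step_arm(moves=[{"travel": [0.045,0.012,-0.01],"dr": [0,0,0]},{"travel": [0.09,0.025,-0.02],"dr": [0,0,0]},{"travel": [0.101,0.0285,-0.06],"dr": [0,0,0]},{"travel": [0.101,0.0285,-0.105],"dr": [0,0,0]},{"travel": [0.101,0.0285,-0.146],"dr": [0,0,0]}])

```text
t: 20.7
ee_pos: [594.1, 276.7, 56.5]
ee_rot: [[-0.993, -0.119, 0.0], [-0.119, 0.993, -0.001], [-0.0, -0.001, -1.0]]
ft_force: [-0.1, -0.4, -0.2]
opening: 85.4
```

step_arm(hand=0.02, moves=[{"travel": [0,0,0],"dr": [0,0,0]},{"travel": [0,0,0],"dr": [0,0,0]},{"travel": [0,0,0],"dr": [0,0,0]},{"travel": [0,0,0],"dr": [0,0,0]},{"travel": [0,0,0],"dr": [0,0,0]}])

```text
t: 21.2
ee_pos: [595.1, 278.8, 61.7]
ee_rot: [[-0.993, -0.121, 0.004], [-0.121, 0.993, 0.002], [-0.004, 0.002, -1.0]]
ft_force: [-1.0, -1.9, 6.6]
opening: 34.0
```

step_arm(moves=[{"travel": [0,0,0.03],"dr": [0,0,0]},{"travel": [0,0,0.07],"dr": [0,0,0]},{"travel": [0,0,0.1],"dr": [0,0,0]},{"travel": [0,0,0.1],"dr": [0,0,0]},{"travel": [0,0,0.1],"dr": [0,0,0]}])

```text
t: 21.7
ee_pos: [593.5, 278.7, 159.7]
ee_rot: [[-0.993, -0.121, 0.002], [-0.121, 0.993, 0.002], [-0.002, 0.001, -1.0]]
ft_force: [0.1, -0.3, -4.8]
opening: 34.4
```

```bash
python3 - <<'E'
from h import *
st();snapshot("top");st();snapshot("top");st()
E
```

```text
t 21.7 p [593.5 278.7 159.7] F [ 0.13 -0.34 -4.82] op 34.4 yaw y 97.0 j [-48.  23.  25.  89. -10.  69.  76.]
t 21.75 p [592.8 278.4 158.2] F [-1.01 -0.38 -4.43] op 34.2 yaw y 97.0 j [-48.  23.  24.  89. -10.  69.  76.]
t 21.8 p [592.4 278.3 157.3] F [-0.59  0.35 -4.43] op 34.3 yaw y 97.0 j [-48.  23.  24.  89. -10.  69.  76.]
```

step_arm(moves=[{"travel": [-0.01,-0.03,0.035],"dr": [0,0,0]},{"travel": [-0.025,-0.07,0.042],"dr": [0,0,0]},{"travel": [-0.04,-0.11,0.042],"dr": [0,0,0]},{"travel": [-0.055,-0.15,0.042],"dr": [0,0,0]},{"travel": [-0.07,-0.19,0.042],"dr": [0,0,0]}])

```text
t: 22.3
ee_pos: [521.7, 86.8, 198.9]
ee_rot: [[-0.993, -0.121, -0.002], [-0.121, 0.993, -0.001], [0.002, -0.001, -1.0]]
ft_force: [1.2, -1.4, -3.2]
opening: 34.2
```

step_arm(moves=[{"travel": [-0.013,-0.04,0],"dr": [0,0,0]},{"travel": [-0.026,-0.08,0],"dr": [0,0,0]},{"travel": [-0.0265,-0.097,-0.03],"dr": [0,0,0]},{"travel": [-0.0265,-0.097,-0.06],"dr": [0,0,0]},{"travel": [-0.0265,-0.097,-0.075],"dr": [0,0,0]}])

```text
t: 22.8
ee_pos: [494.5, -9.5, 122.2]
ee_rot: [[-0.993, -0.12, -0.004], [-0.12, 0.993, -0.001], [0.004, -0.0, -1.0]]
ft_force: [0.1, 0.2, -3.8]
opening: 34.4
```

step_arm(moves=[{"travel": [0,0,-0.005],"dr": [0,0,0]},{"travel": [0,0,-0.009],"dr": [0,0,0]},{"travel": [0,0,-0.009],"dr": [0,0,0]},{"travel": [0,0,-0.009],"dr": [0,0,0]}])

```text
t: 23.2
ee_pos: [497.2, -8.4, 116.9]
ee_rot: [[-0.993, -0.122, 0.001], [-0.122, 0.993, 0.0], [-0.001, -0.0, -1.0]]
ft_force: [-1.3, 0.0, -4.1]
opening: 34.2
```

```bash
python3 - <<'E'
from h import *
st();a=snapshot("wrist");save(a,"w16",k=1.5);st()
E
```

```text
t 23.2 p [497.2  -8.4 116.9] F [-1.3   0.04 -4.07] op 34.2 yaw y 97.0 j [-36.   7.  34. 114.  -5.  60.  97.]
t 23.25 p [497.3  -8.4 117. ] F [ 0.53 -0.08 -3.86] op 34.3 yaw y 97.0 j [-36.   7.  34. 114.  -5.  60.  97.]
```

View pics/w16.png

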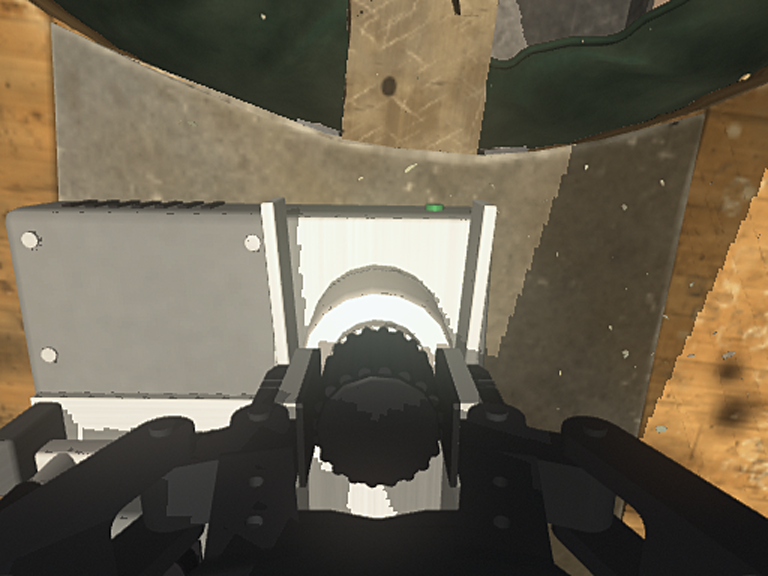

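Jar 2 is between the guides, still hanging. Lower about 4 mm more, then slide.

step_arm(moves=[{"travel": [0,0,-0.002],"dr": [0,0,0]},{"travel": [0,0,-0.004],"dr": [0,0,0]},{"travel": [0,0,-0.004],"dr": [0,0,0]},{"travel": [0,0,-0.004],"dr": [0,0,0]}])

```text
t: 23.65
ee_pos: [497.2, -8.5, 112.7]
ee_rot: [[-0.993, -0.121, 0.001], [-0.121, 0.993, 0.0], [-0.001, 0.0, -1.0]]
ft_force: [0.7, -0.4, 0.3]
opening: 34.2
```

step_arm(moves=[{"travel": [0.012,0.0015,0],"dr": [0,0,0]},{"travel": [0.024,0.003,0],"dr": [0,0,0]},{"travel": [0.036,0.0044,0],"dr": [0,0,0]},{"travel": [0.048,0.0059,0],"dr": [0,0,0]},{"travel": [0.06,0.0074,0],"dr": [0,0,0]}])

```text
t: 24.15
ee_pos: [557.8, -1.1, 112.1]
ee_rot: [[-0.993, -0.121, -0.001], [-0.121, 0.993, -0.0], [0.001, -0.0, -1.0]]
ft_force: [-3.2, -1.4, 1.3]
opening: 34.3
```

step_arm(moves=[{"travel": [0.01,0.0012,0],"dr": [0,0,0]},{"travel": [0.02,0.0025,0],"dr": [0,0,0]},{"travel": [0.027,0.0033,0],"dr": [0,0,0]},{"travel": [0.027,0.0033,0],"dr": [0,0,0]}])

```text
t: 24.55
ee_pos: [585.1, 2.3, 112.4]
ee_rot: [[-0.993, -0.121, 0.001], [-0.121, 0.993, -0.0], [-0.001, -0.0, -1.0]]
ft_force: [1.4, 1.4, 0.2]
opening: 33.9
```

step_arm(moves=[{"travel": [0.004,0.0005,0],"dr": [0,0,0]},{"travel": [0.008,0.001,0],"dr": [0,0,0]},{"travel": [0.008,0.001,0],"dr": [0,0,0]}])

```text
t: 24.85
ee_pos: [591.7, 3.1, 112.2]
ee_rot: [[-0.993, -0.121, -0.001], [-0.121, 0.993, -0.0], [0.001, -0.0, -1.0]]
ft_force: [-2.5, -0.6, 0.4]
opening: 34.3
```

step_arm(moves=[{"travel": [0.002,0.0002,0],"dr": [0,0,0]},{"travel": [0.004,0.0005,0],"dr": [0,0,0]},{"travel": [0.004,0.0005,0],"dr": [0,0,0]}])

```text
t: 25.15
ee_pos: [593.5, 3.3, 111.4]
ee_rot: [[-0.993, -0.121, -0.005], [-0.121, 0.993, -0.0], [0.005, 0.0, -1.0]]
ft_force: [-9.8, -1.6, 3.4]
opening: 34.2
```

step_arm(hand=0.07, moves=[{"travel": [-0.003,-0.0004,0],"dr": [0,0,0]},{"travel": [-0.003,-0.0004,0],"dr": [0,0,0]},{"travel": [-0.003,-0.0004,0],"dr": [0,0,0]},{"travel": [-0.003,-0.0004,0.035],"dr": [0,0,0]},{"travel": [-0.003,-0.0004,0.08],"dr": [0,0,0]}])

```text
t: 25.65
ee_pos: [591.8, 3.3, 191.6]
ee_rot: [[-0.993, -0.121, -0.003], [-0.121, 0.993, -0.001], [0.003, -0.001, -1.0]]
ft_force: [0.4, -0.6, 0.3]
opening: 69.9
```

step_arm(hand=0.04, moves=[{"travel": [-0.008,-0.045,0.02],"dr": [0,0,0]},{"travel": [-0.016,-0.09,0.02],"dr": [0,0,0]},{"travel": [-0.023,-0.13,0],"dr": [0,0,0]},{"travel": [-0.023,-0.13,-0.015],"dr": [0,0,0]},{"travel": [-0.023,-0.13,-0.015],"dr": [0,0,0]}])

```text
t: 26.15
ee_pos: [568.7, -127.3, 175.7]
ee_rot: [[-0.993, -0.119, -0.002], [-0.119, 0.993, 0.0], [0.002, 0.0, -1.0]]
ft_force: [-0.2, 1.3, -0.1]
opening: 39.8
```

```bash
python3 - <<'E'
from h import *
st();c=get_calibration("wrist");a=snapshot("wrist");save(a,"w17",k=1.5);st();print(proj(c,[570,-126.5,130])*1.5)
b=snapshot("scene");save(b,"sc3",(230,160,350,260),6)
E
```

```text
t 26.15 p [ 568.7 -127.3  175.7] F [-0.2   1.32 -0.07] op 39.8 yaw y 96.8 j [-24.  15.  38.  99. -10.  69. 114.]
t 26.2 p [ 569.6 -126.1  176.7] F [-0.15  0.28 -0.  ] op 40.1 yaw y 97.0 j [-24.  15.  38.  99. -10.  69. 114.]
[380.60521495 334.0254595 ]
```

View pics/w17.png

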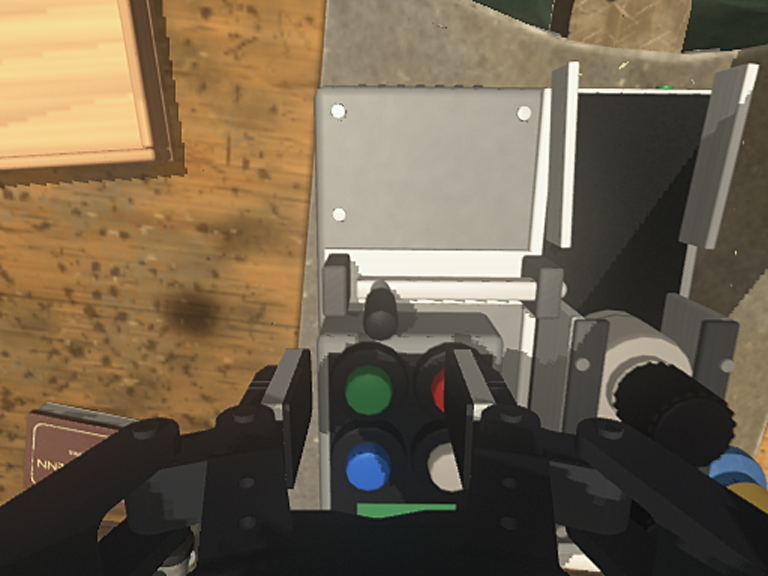

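View pics/sc3.png

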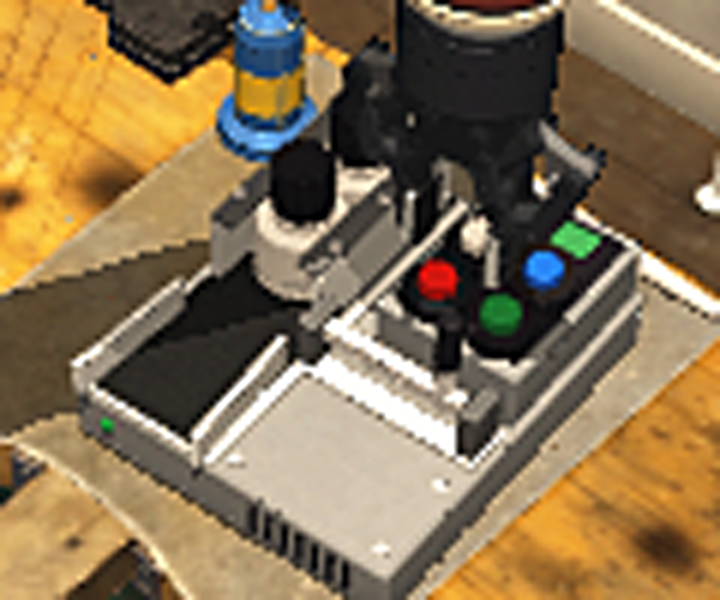

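```bash
python3 - <<'E'
from h import *
c=get_calibration("wrist");c3=np.load("w3c.npy",allow_pickle=True).item()
Z=lambda x,y:(150+x/4,190+y/4)
# left(bearing near channel): w17 top-face corners; w3 zoom
for n,a,b in [('R blk outer near corner',(327,252),Z(75,97)),('R blk top back-left',(327,312),Z(48,132)),('L blk near',(524,256),Z(417,95))]:
    print(n,tri(c,(a[0]/1.5,a[1]/1.5),c3,b))
for z in(84,95,105): print(z,onz(c,327/1.5,285/1.5,z).round(0),onz(c,350/1.5,285/1.5,z).round(0),onz(c,540/1.5,290/1.5,z).round(0))
E
```

```text
R blk outer near corner (array([ 557.52503482, -154.91736699,   52.33928132]), np.float64(0.3800594942654743))
R blk top back-left (array([ 571.24606012, -153.52829402,   78.0270033 ]), np.float64(23.327829746868716))
L blk near (array([545.3976246 , -51.1831946 ,  56.21353486]), np.float64(1.4895801103488886))
84 [ 567. -151.   84.] [ 566. -140.   84.] [557. -49.  84.]
95 [ 564. -150.   95.] [ 563. -140.   95.] [555. -53.  95.]
105 [ 562. -149.  105.] [ 560. -139.  105.] [552. -56. 105.]
```

step_arm(hand=0.026, moves=[{"travel": [-0.0005,0,-0.02],"dr": [0,0,0]},{"travel": [-0.0005,0,-0.045],"dr": [0,0,0]},{"travel": [-0.0005,0,-0.062],"dr": [0,0,0]},{"travel": [-0.0005,0,-0.068],"dr": [0,0,0]},{"travel": [-0.0005,0,-0.068],"dr": [0,0,0]}])

```text
t: 26.75
ee_pos: [569.6, -125.6, 109.3]
ee_rot: [[-0.992, -0.123, -0.0], [-0.123, 0.992, 0.0], [0.0, 0.0, -1.0]]
ft_force: [-0.4, 0.0, -0.0]
opening: 25.6
```

step_arm(hand=0.018, moves=[{"travel": [0,0,0],"dr": [0,0,0]},{"travel": [0,0,0],"dr": [0,0,0]}])

```text
t: 26.95
ee_pos: [570.2, -126.7, 110.5]
ee_rot: [[-0.993, -0.122, 0.002], [-0.122, 0.993, -0.0], [-0.002, -0.0, -1.0]]
ft_force: [-0.2, -0.4, 0.2]
opening: 17.9
```

```bash
python3 - <<'E'
from h import *
st();c=get_calibration("wrist");a=snapshot("wrist");save(a,"w18",k=1.5);st()
E
```

```text
t 26.95 p [ 570.2 -126.7  110.5] F [-0.2  -0.39  0.19] op 17.9 yaw y 97.0 j [-23.  19.  37. 103. -13.  62. 116.]
t 27.0 p [ 570.  -126.7  110.4] F [0.1  0.49 0.07] op 17.8 yaw y 97.0 j [-23.  19.  37. 103. -13.  62. 116.]
```

View pics/w18.png

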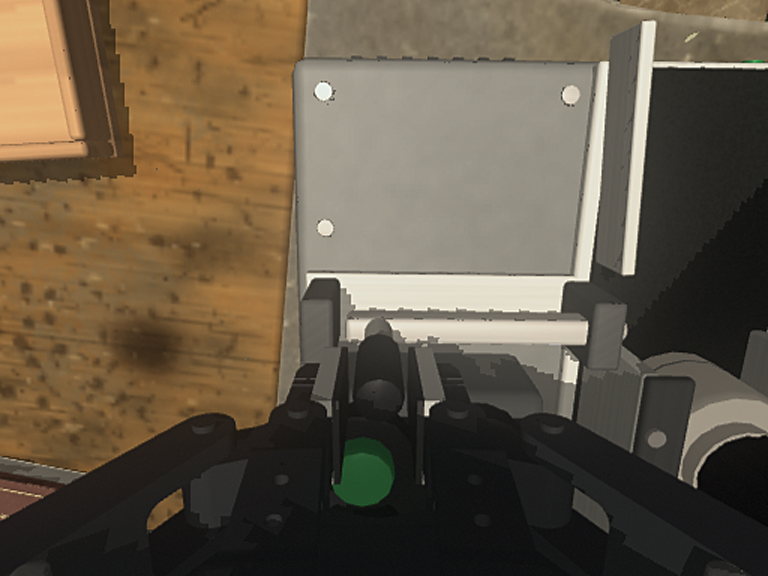

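step_arm(moves=[{"travel": [-0.0012,0.01,0],"dr": [0,0,0]},{"travel": [-0.003,0.025,0],"dr": [0,0,0]},{"travel": [-0.005,0.04,0],"dr": [0,0,0]},{"travel": [-0.0073,0.0595,0],"dr": [0,0,0]},{"travel": [-0.0073,0.0595,0],"dr": [0,0,0]}])

```text
t: 27.5
ee_pos: [562.2, -63.8, 109.6]
ee_rot: [[-0.992, -0.125, 0.0], [-0.125, 0.992, 0.002], [-0.0, 0.001, -1.0]]
ft_force: [-0.2, 0.2, -0.2]
opening: 18.0
```

step_arm(moves=[{"travel": [-0.0004,0.003,0],"dr": [0,0,0]},{"travel": [-0.0007,0.006,0],"dr": [0,0,0]},{"travel": [-0.0007,0.006,0],"dr": [0,0,0]}])

```text
t: 27.8
ee_pos: [561.2, -61.7, 109.3]
ee_rot: [[-0.993, -0.121, -0.0], [-0.121, 0.993, -0.0], [0.0, -0.0, -1.0]]
ft_force: [0.0, 0.2, 0.5]
opening: 17.9
```

step_arm(moves=[{"travel": [-0.0002,0.002,0],"dr": [0,0,0]},{"travel": [-0.0005,0.004,0],"dr": [0,0,0]},{"travel": [-0.0005,0.004,0],"dr": [0,0,0]}])

```text
t: 28.1
ee_pos: [560.9, -58.9, 109.4]
ee_rot: [[-0.993, -0.12, 0.0], [-0.12, 0.993, -0.002], [-0.0, -0.002, -1.0]]
ft_force: [1.2, -5.9, -0.0]
opening: 17.5
```

step_arm(moves=[{"travel": [-0.0002,0.002,0],"dr": [0,0,0]},{"travel": [-0.0002,0.002,0],"dr": [0,0,0]}])

```text
t: 28.3
ee_pos: [560.9, -58.7, 109.6]
ee_rot: [[-0.993, -0.119, 0.001], [-0.119, 0.993, -0.004], [-0.001, -0.004, -1.0]]
ft_force: [2.1, -11.3, -0.5]
opening: 17.8
```

step_arm(moves=[{"travel": [0.0005,-0.004,0],"dr": [0,0,0]},{"travel": [0.0005,-0.005,0],"dr": [0,0,0]},{"travel": [0.0005,-0.005,0.04],"dr": [0,0,0]},{"travel": [0.0005,-0.005,0.08],"dr": [0,0,0]},{"travel": [-0.03,-0.03,0.11],"dr": [0,0,0]}])

```text
t: 28.8
ee_pos: [533.2, -81.4, 221.3]
ee_rot: [[-0.992, -0.128, 0.002], [-0.128, 0.992, -0.0], [-0.002, -0.0, -1.0]]
ft_force: [0.2, -0.6, 1.5]
opening: 17.9
```

step_arm(moves=[{"travel": [-0.03,0.02,0.01],"dr": [0,0,0]},{"travel": [-0.03,0.04,0.01],"dr": [0,0,0]},{"travel": [-0.03,0.04,0.01],"dr": [0,0,0]},{"travel": [-0.03,0.04,0.01],"dr": [0,0,0]}])

```text
t: 29.2
ee_pos: [500.6, -44.7, 229.4]
ee_rot: [[-0.992, -0.123, 0.0], [-0.123, 0.992, 0.0], [-0.0, 0.0, -1.0]]
ft_force: [-0.2, -0.3, 0.7]
opening: 18.0
```

```bash
python3 - <<'E'
from h import *
st();c=get_calibration("wrist");a=snapshot("wrist");save(a,"w19",k=1.5);st()
E
```

```text
t 29.2 p [500.6 -44.7 229.4] F [-0.24 -0.26  0.72] op 18.0 yaw y 97.1 j [-35.   1.  36. 106.  -1.  74.  98.]
t 29.25 p [500.6 -45.4 229.2] F [ 0.69 -0.83 -0.75] op 18.1 yaw y 97.0 j [-35.   1.  36. 106.  -1.  74.  98.]
```

View pics/w19.png

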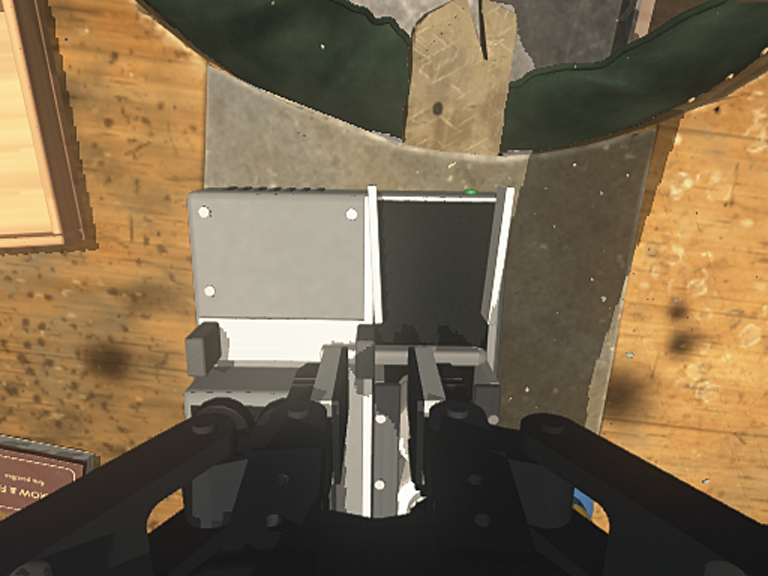

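step_arm(hand=0.0854, moves=[{"travel": [0,0.045,0],"dr": [0,0,0]},{"travel": [0,0.09,0],"dr": [0,0,0]},{"travel": [0,0.135,0],"dr": [0,0,0]},{"travel": [0,0.18,0],"dr": [0,0,0]},{"travel": [0,0.225,0],"dr": [0,0,0]}])

```text
t: 29.75
ee_pos: [500.8, 180.7, 228.9]
ee_rot: [[-0.993, -0.12, -0.0], [-0.12, 0.993, -0.001], [0.001, -0.001, -1.0]]
ft_force: [1.1, -0.1, 0.1]
opening: 85.4
```

step_arm(moves=[{"travel": [-0.005,0.045,-0.01],"dr": [0,0,0]},{"travel": [-0.01,0.09,-0.02],"dr": [0,0,0]},{"travel": [-0.01,0.12,-0.02],"dr": [0,0,0]},{"travel": [-0.01,0.12,-0.02],"dr": [0,0,0]},{"travel": [-0.01,0.12,-0.02],"dr": [0,0,0]}])

```text
t: 30.25
ee_pos: [491.0, 299.2, 208.4]
ee_rot: [[-0.993, -0.121, -0.001], [-0.121, 0.993, -0.002], [0.001, -0.002, -1.0]]
ft_force: [0.6, -0.4, 0.4]
opening: 85.5
```

```bash
python3 - <<'E'
from h import *
s=st();c=get_calibration("wrist");a=snapshot("wrist");save(a,"w20",k=1.5)
for o in caps(a,c):print(o)
E
```

```text
t 30.25 p [491.  299.2 208.4] F [ 0.64 -0.39  0.37] op 85.5 yaw y 97.0 j [-54.  11.  20.  97.  -4.  72.  65.]
(array([321.7, 167.1]), array([466.8, 351.7,  86. ]), np.float32(15.0), np.float64(22.6))
(array([229.1, 182.9]), array([488.8, 279.9,  86. ]), np.float32(20.8), np.float64(22.4))
```

View pics/w20.png

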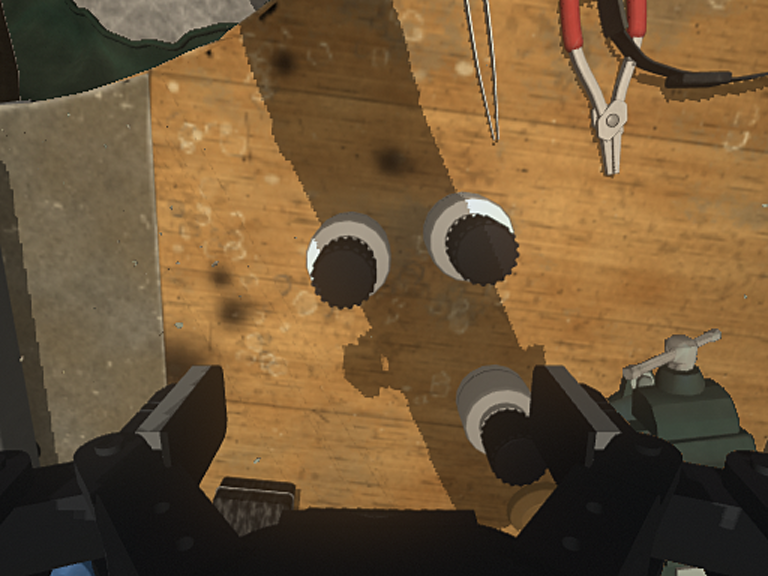

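```bash
python3 - <<'E'
from h import *
c=get_calibration("wrist")
for u,v in[(343,273),(485,251),(517,452)]:print(onz(c,u/1.5,v/1.5,86))
E
```

```text
[488.5370229  278.53454247  86.        ]
[467.41479905 352.17157409  86.        ]
[584.30613789 392.24559016  86.        ]
```

step_arm(hand=0.06, moves=[{"travel": [-0.002,-0.0205,-0.03],"dr": [0,0,0]},{"travel": [-0.002,-0.0205,-0.07],"dr": [0,0,0]},{"travel": [-0.002,-0.0205,-0.11],"dr": [0,0,0]},{"travel": [-0.002,-0.0205,-0.151],"dr": [0,0,0]},{"travel": [-0.002,-0.0205,-0.151],"dr": [0,0,0]}])

```text
t: 30.8
ee_pos: [486.1, 275.3, 53.8]
ee_rot: [[-0.993, -0.119, -0.006], [-0.119, 0.993, -0.006], [0.007, -0.005, -1.0]]
ft_force: [0.6, 0.2, 0.5]
opening: 60.0
```

step_arm(hand=0.02, moves=[{"travel": [0,0,0],"dr": [0,0,0]},{"travel": [0,0,0],"dr": [0,0,0]},{"travel": [0,0,0],"dr": [0,0,0]},{"travel": [0,0,0],"dr": [0,0,0]}])

```text
t: 31.2
ee_pos: [490.3, 279.8, 60.8]
ee_rot: [[-0.993, -0.121, 0.003], [-0.121, 0.993, 0.002], [-0.004, 0.002, -1.0]]
ft_force: [-0.0, -1.2, 7.8]
opening: 34.2
```

step_arm(moves=[{"travel": [0,0,0.03],"dr": [0,0,0]},{"travel": [0,0,0.07],"dr": [0,0,0]},{"travel": [0,0,0.115],"dr": [0,0,0]},{"travel": [0,0,0.16],"dr": [0,0,0]},{"travel": [0,0,0.16],"dr": [0,0,0]}])

```text
t: 31.7
ee_pos: [491.5, 280.8, 226.1]
ee_rot: [[-0.993, -0.121, 0.009], [-0.121, 0.993, 0.008], [-0.01, 0.006, -1.0]]
ft_force: [0.3, -0.1, -1.1]
opening: 34.1
```

```bash
python3 - <<'E'
from h import *
st();snapshot("top");st();snapshot("top");st()
E
```

```text
t 31.7 p [491.5 280.8 226.1] F [ 0.34 -0.06 -1.13] op 34.1 yaw y 97.0 j [-53.   9.  21.  98.  -3.  73.  66.]
t 31.75 p [490.3 280.2 222.7] F [-0.36  0.36 -1.89] op 34.7 yaw y 97.0 j [-53.   9.  21.  98.  -4.  73.  66.]
t 31.8 p [489.2 279.7 220.2] F [-0.84 -0.34 -1.1 ] op 34.3 yaw y 97.0 j [-53.   9.  21.  98.  -4.  73.  66.]
```

step_arm(moves=[{"travel": [0,-0.045,0],"dr": [0,0,0]},{"travel": [0,-0.09,0.01],"dr": [0,0,0]},{"travel": [0,-0.135,0.01],"dr": [0,0,0]},{"travel": [0,-0.18,0.01],"dr": [0,0,0]},{"travel": [0,-0.225,0.01],"dr": [0,0,0]}])

```text
t: 32.3
ee_pos: [487.5, 52.4, 227.3]
ee_rot: [[-0.993, -0.122, -0.002], [-0.122, 0.993, -0.0], [0.002, -0.0, -1.0]]
ft_force: [1.3, 0.0, -0.3]
opening: 34.4
```

step_arm(moves=[{"travel": [0,-0.045,0],"dr": [0,0,0]},{"travel": [0,-0.09,0],"dr": [0,0,0]},{"travel": [0,-0.135,0],"dr": [0,0,-8]},{"travel": [0,-0.18,0],"dr": [0,0,-16]},{"travel": [0,-0.225,0],"dr": [0,0,-24]}])

```text
t: 32.8
ee_pos: [487.5, -172.3, 227.4]
ee_rot: [[-0.955, 0.298, -0.001], [0.298, 0.955, 0.0], [0.001, 0.0, -1.0]]
ft_force: [1.2, 0.6, -1.7]
opening: 34.3
```

step_arm(moves=[{"travel": [-0.01,-0.045,0],"dr": [0,0,0]},{"travel": [-0.02,-0.09,0],"dr": [0,0,0]},{"travel": [-0.03,-0.135,0],"dr": [0,0,0]},{"travel": [-0.04,-0.18,0],"dr": [0,0,0]},{"travel": [-0.05,-0.225,0],"dr": [0,0,0]}])

```text
t: 33.3
ee_pos: [437.6, -396.8, 227.2]
ee_rot: [[-0.956, 0.292, -0.001], [0.292, 0.956, 0.001], [0.001, 0.001, -1.0]]
ft_force: [1.2, 1.0, 0.1]
opening: 34.1
```

step_arm(moves=[{"travel": [-0.0085,-0.0385,0],"dr": [0,0,0]},{"travel": [-0.0085,-0.0385,0],"dr": [0,0,0]},{"travel": [-0.0085,-0.0385,0],"dr": [0,0,0]}])

```text
t: 33.6
ee_pos: [428.7, -434.9, 227.0]
ee_rot: [[-0.955, 0.296, -0.002], [0.296, 0.955, 0.001], [0.002, -0.0, -1.0]]
ft_force: [0.5, 0.0, -1.1]
opening: 33.9
```

```bash
python3 - <<'E'
from h import *
st();c=get_calibration("wrist");a=snapshot("wrist");save(a,"w21",k=1.5);st()
E
```

```text
t 33.6 p [ 428.7 -434.9  227. ] F [ 0.51  0.02 -1.12] op 33.9 yaw y 72.8 j [ -0.  20.  53.  92. -16.  76. 128.]
t 33.65 p [ 429.8 -433.6  227.2] F [ 0.98 -0.18 -1.37] op 34.5 yaw y 72.9 j [ -1.  20.  53.  92. -16.  76. 128.]
```

View pics/w21.png

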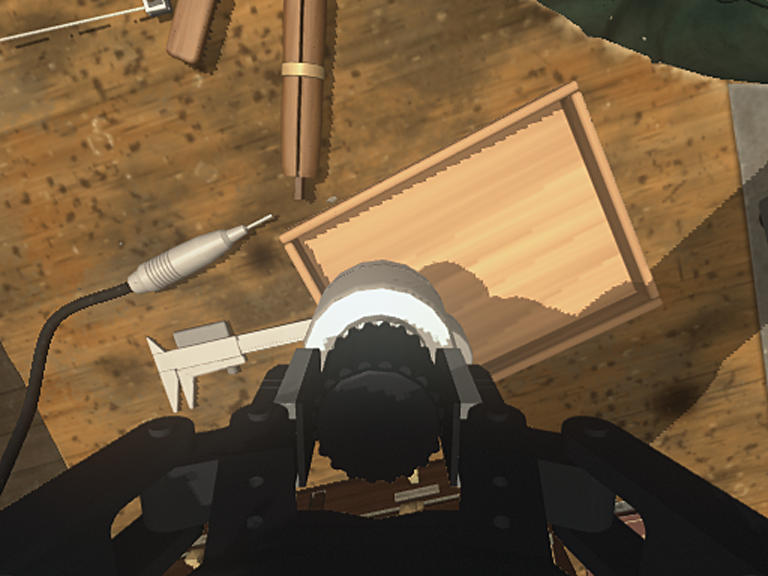

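step_arm(moves=[{"travel": [0,0,-0.04],"dr": [0,0,0]},{"travel": [0,0,-0.08],"dr": [0,0,0]},{"travel": [0,0,-0.12],"dr": [0,0,0]},{"travel": [0,0,-0.15],"dr": [0,0,0]},{"travel": [0,0,-0.157],"dr": [0,0,0]}])

```text
t: 34.15
ee_pos: [429.7, -430.3, 67.8]
ee_rot: [[-0.957, 0.29, -0.004], [0.29, 0.957, 0.005], [0.005, 0.003, -1.0]]
ft_force: [-4.4, 15.1, 31.7]
opening: 34.7
```

step_arm(moves=[{"travel": [0,0,-0.001],"dr": [0,0,0]},{"travel": [0,0,-0.003],"dr": [0,0,0]},{"travel": [0,0,-0.003],"dr": [0,0,0]}])

```text
t: 34.45
ee_pos: [430.9, -434.3, 69.3]
ee_rot: [[-0.956, 0.292, 0.001], [0.292, 0.956, -0.001], [-0.002, -0.0, -1.0]]
ft_force: [0.1, 0.7, -0.8]
opening: 34.2
```

```bash
python3 - <<'E'
from h import *
st();c=get_calibration("wrist");a=snapshot("wrist");save(a,"w22",k=1.5);b=snapshot("scene");save(b,"sc4",(270,250,410,360),5);st()
E
```

```text
t 34.45 p [ 430.9 -434.3   69.3] F [ 0.13  0.74 -0.78] op 34.2 yaw y 73.0 j [  4.  29.  48. 102. -25.  60. 134.]
t 34.55 p [ 430.6 -434.5   69.2] F [ 0.67  0.71 -0.5 ] op 34.3 yaw y 73.0 j [  4.  29.  48. 102. -25.  60. 134.]
```

View pics/w22.png

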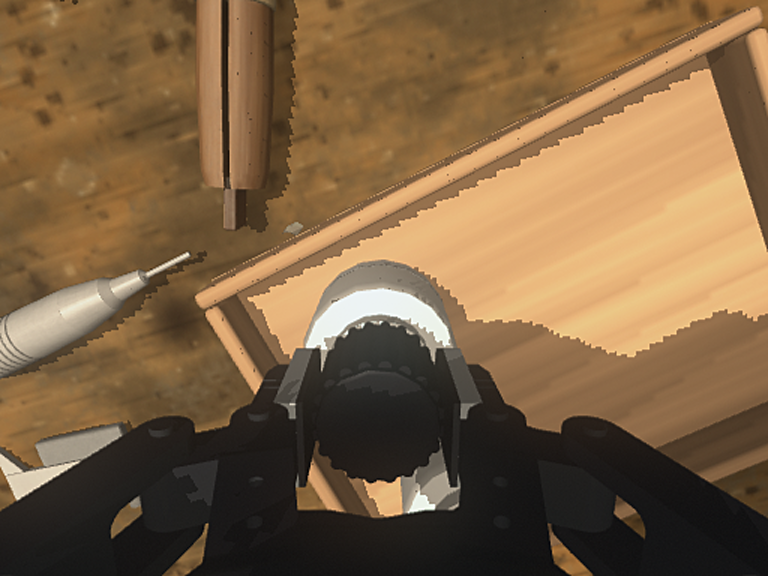

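View pics/sc4.png

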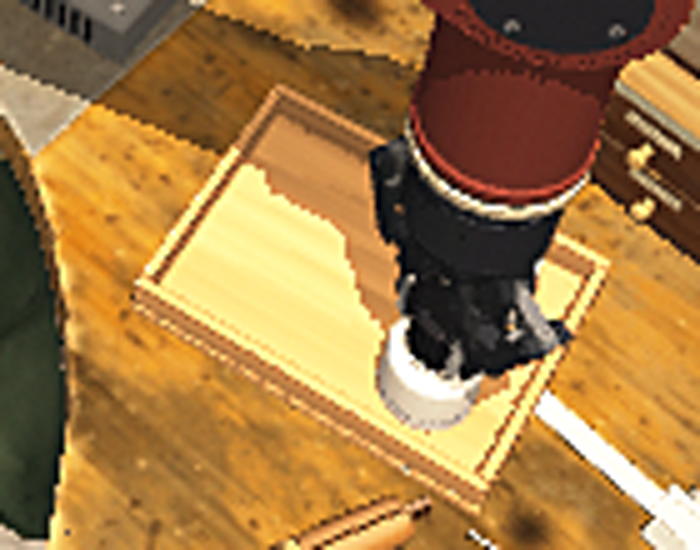

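step_arm(moves=[{"travel": [0,0,-0.002],"dr": [0,0,0]},{"travel": [0,0,-0.002],"dr": [0,0,0]},{"travel": [0,0,-0.002],"dr": [0,0,0]}])

```text
t: 34.85
ee_pos: [430.9, -434.7, 67.8]
ee_rot: [[-0.956, 0.293, 0.002], [0.293, 0.956, -0.0], [-0.002, 0.0, -1.0]]
ft_force: [-1.2, 3.4, 10.3]
opening: 34.4
```

step_arm(hand=0.07, moves=[{"travel": [0,0,0.001],"dr": [0,0,0]},{"travel": [0,0,0.001],"dr": [0,0,0]},{"travel": [0,0,0.001],"dr": [0,0,0]},{"travel": [0,0,0.03],"dr": [0,0,0]},{"travel": [0,0,0.075],"dr": [0,0,0]}])

```text
t: 35.35
ee_pos: [428.9, -432.8, 139.7]
ee_rot: [[-0.956, 0.293, -0.005], [0.293, 0.956, 0.003], [0.005, 0.001, -1.0]]
ft_force: [0.8, -0.4, 0.2]
opening: 70.1
```

step_arm(hand=0.0854, moves=[{"travel": [0.01,0.02,0.04],"dr": [0,0,0]},{"travel": [0.02,0.065,0.08],"dr": [0,0,0]},{"travel": [0.03,0.11,0.085],"dr": [0,0,8]},{"travel": [0.04,0.155,0.085],"dr": [0,0,16]},{"travel": [0.05,0.2,0.085],"dr": [0,0,24]}])

```text
t: 35.85
ee_pos: [480.5, -232.4, 226.9]
ee_rot: [[-0.992, -0.127, 0.002], [-0.127, 0.992, 0.0], [-0.002, -0.0, -1.0]]
ft_force: [-0.6, 0.4, -0.5]
opening: 85.5
```

step_arm(moves=[{"travel": [0,0.045,0],"dr": [0,0,0]},{"travel": [0,0.09,0],"dr": [0,0,0]},{"travel": [0,0.135,0],"dr": [0,0,0]},{"travel": [0,0.18,0],"dr": [0,0,0]},{"travel": [0,0.225,0],"dr": [0,0,0]}])

```text
t: 36.35
ee_pos: [479.7, -7.6, 226.5]
ee_rot: [[-0.993, -0.121, 0.001], [-0.121, 0.993, 0.001], [-0.001, 0.0, -1.0]]
ft_force: [1.9, 0.1, -0.6]
opening: 85.5
```

step_arm(moves=[{"travel": [0,0.045,0],"dr": [0,0,0]},{"travel": [0,0.09,0],"dr": [0,0,0]},{"travel": [0,0.135,0],"dr": [0,0,0]},{"travel": [0,0.18,0],"dr": [0,0,0]},{"travel": [0,0.225,0],"dr": [0,0,0]}])

```text
t: 36.85
ee_pos: [479.8, 217.4, 226.3]
ee_rot: [[-0.993, -0.121, 0.0], [-0.121, 0.993, 0.0], [-0.0, 0.0, -1.0]]
ft_force: [0.9, -0.1, 0.2]
opening: 85.1
```

step_arm(moves=[{"travel": [0,0.045,0],"dr": [0,0,0]},{"travel": [0,0.09,-0.01],"dr": [0,0,0]},{"travel": [0,0.09,-0.02],"dr": [0,0,0]},{"travel": [0,0.09,-0.02],"dr": [0,0,0]}])

```text
t: 37.25
ee_pos: [479.0, 306.0, 204.4]
ee_rot: [[-0.992, -0.123, -0.002], [-0.123, 0.992, -0.003], [0.003, -0.002, -1.0]]
ft_force: [-0.1, -0.3, 0.4]
opening: 85.5
```

```bash
python3 - <<'E'
from h import *
s=st();c=get_calibration("wrist");a=snapshot("wrist");save(a,"w23",k=1.5)
for o in caps(a,c):print(o)
b=snapshot("scene");save(b,"sc5",(230,160,410,360),3);st()
E
```

```text
t 37.25 p [479.  306.  204.4] F [-0.05 -0.33  0.41] op 85.5 yaw y 97.1 j [-54.  11.  20.  98.  -4.  72.  63.]
(array([312. , 181.9]), array([466.6, 351.9,  86. ]), np.float32(21.0), np.float64(22.7))
(array([336.3, 317.5]), array([585.5, 394.2,  86. ]), np.float32(19.8), np.float64(20.4))
t 37.35 p [480.5 304.3 206.3] F [-0.04 -0.09 -0.59] op 85.4 yaw y 96.9 j [-54.  11.  20.  98.  -4.  72.  63.]
```

View pics/w23.png

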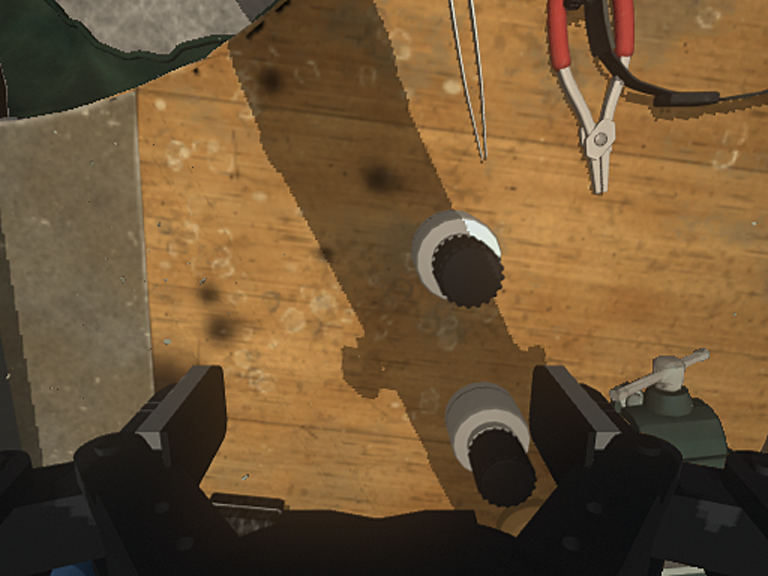

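View pics/sc5.png

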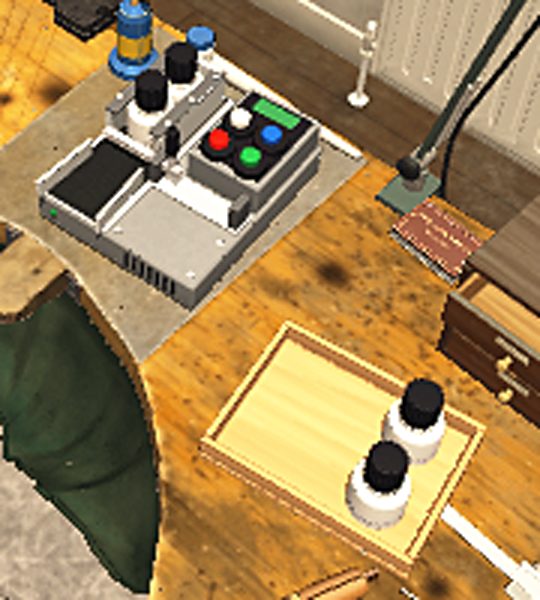

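step_arm(moves=[{"travel": [-0.0065,0.0235,-0.02],"dr": [0,0,0]},{"travel": [-0.013,0.047,-0.04],"dr": [0,0,0]},{"travel": [-0.013,0.047,-0.08],"dr": [0,0,0]},{"travel": [-0.013,0.047,-0.12],"dr": [0,0,0]},{"travel": [-0.013,0.047,-0.148],"dr": [0,0,0]}])

```text
t: 37.85
ee_pos: [467.3, 350.9, 56.9]
ee_rot: [[-0.993, -0.119, -0.0], [-0.119, 0.993, -0.001], [0.0, -0.001, -1.0]]
ft_force: [-0.9, 0.6, 0.4]
opening: 85.4
```

step_arm(hand=0.02, moves=[{"travel": [0,0,0],"dr": [0,0,0]},{"travel": [0,0,0],"dr": [0,0,0]},{"travel": [0,0,0],"dr": [0,0,0]},{"travel": [0,0,0],"dr": [0,0,0]},{"travel": [0,0,0],"dr": [0,0,0]}])

```text
t: 38.35
ee_pos: [468.5, 353.6, 60.9]
ee_rot: [[-0.993, -0.121, 0.003], [-0.121, 0.993, 0.003], [-0.003, 0.002, -1.0]]
ft_force: [-0.9, -0.8, 7.9]
opening: 34.3
```

step_arm(moves=[{"travel": [0,0,0.03],"dr": [0,0,0]},{"travel": [0,0,0.07],"dr": [0,0,0]},{"travel": [0,0,0.115],"dr": [0,0,0]},{"travel": [0,0,0.16],"dr": [0,0,0]},{"travel": [0,0,0.16],"dr": [0,0,0]}])

```text
t: 38.85
ee_pos: [470.0, 354.6, 226.6]
ee_rot: [[-0.993, -0.121, 0.009], [-0.121, 0.993, 0.009], [-0.01, 0.008, -1.0]]
ft_force: [0.5, 0.9, -1.0]
opening: 34.4
```

```bash
python3 - <<'E'
from h import *
st();snapshot("top");snapshot("top");st();snapshot("top");st()
E
```

```text
t 38.85 p [470.  354.6 226.6] F [ 0.53  0.85 -1.  ] op 34.4 yaw y 96.9 j [-57.  12.  18.  95.  -4.  74.  59.]
t 38.95 p [467.8 353.1 220.5] F [-0.06 -0.   -0.9 ] op 34.1 yaw y 97.0 j [-57.  12.  18.  95.  -4.  73.  59.]
t 39.0 p [467.  352.7 218.8] F [ 0.24 -0.97 -1.86] op 34.0 yaw y 97.0 j [-57.  12.  18.  95.  -4.  73.  59.]
```

step_arm(moves=[{"travel": [0,-0.045,0],"dr": [0,0,0]},{"travel": [0,-0.09,0.01],"dr": [0,0,0]},{"travel": [0,-0.135,0.01],"dr": [0,0,0]},{"travel": [0,-0.18,0.01],"dr": [0,0,0]},{"travel": [0,-0.225,0.01],"dr": [0,0,0]}])

```text
t: 39.5
ee_pos: [466.0, 125.7, 227.1]
ee_rot: [[-0.993, -0.122, -0.002], [-0.122, 0.993, -0.001], [0.002, -0.001, -1.0]]
ft_force: [0.8, -0.6, 0.6]
opening: 34.5
```

step_arm(moves=[{"travel": [0,-0.045,0],"dr": [0,0,0]},{"travel": [0,-0.09,0],"dr": [0,0,0]},{"travel": [0,-0.135,0],"dr": [0,0,0]},{"travel": [0,-0.18,0],"dr": [0,0,0]},{"travel": [0,-0.225,0],"dr": [0,0,0]}])

```text
t: 40.0
ee_pos: [465.9, -99.0, 227.3]
ee_rot: [[-0.993, -0.121, -0.002], [-0.121, 0.993, 0.0], [0.002, 0.0, -1.0]]
ft_force: [0.7, -0.0, -1.1]
opening: 34.0
```

step_arm(moves=[{"travel": [0,-0.045,0],"dr": [0,0,-8]},{"travel": [-0.01,-0.09,0],"dr": [0,0,-16]},{"travel": [-0.025,-0.135,0],"dr": [0,0,-16]},{"travel": [-0.04,-0.18,0],"dr": [0,0,-16]},{"travel": [-0.056,-0.225,0],"dr": [0,0,-16]}])

```text
t: 40.5
ee_pos: [409.6, -323.4, 227.4]
ee_rot: [[-0.988, 0.156, -0.001], [0.156, 0.988, 0.001], [0.001, 0.001, -1.0]]
ft_force: [1.7, -0.1, -1.1]
opening: 34.1
```

step_arm(moves=[{"travel": [0,-0.0035,-0.04],"dr": [0,0,0]},{"travel": [0,-0.0035,-0.08],"dr": [0,0,0]},{"travel": [0,-0.0035,-0.115],"dr": [0,0,0]},{"travel": [0,-0.0035,-0.135],"dr": [0,0,0]},{"travel": [0,-0.0035,-0.14],"dr": [0,0,0]}])

```text
t: 41.0
ee_pos: [408.8, -324.5, 85.2]
ee_rot: [[-0.988, 0.157, -0.006], [0.157, 0.988, 0.002], [0.006, 0.001, -1.0]]
ft_force: [-0.7, -0.8, -0.4]
opening: 34.3
```

```bash
python3 - <<'E'
from h import *
st();c=get_calibration("wrist");a=snapshot("wrist");save(a,"w24",k=1.2);st()
E
```

```text
t 41.0 p [ 408.8 -324.5   85.2] F [-0.67 -0.84 -0.4 ] op 34.3 yaw y 80.9 j [-13.  17.  53. 113. -16.  58. 129.]
t 41.05 p [ 409.3 -325.    86.1] F [-0.27  0.79 -0.61] op 34.4 yaw y 80.9 j [-13.  17.  54. 113. -16.  58. 129.]
```

View pics/w24.png

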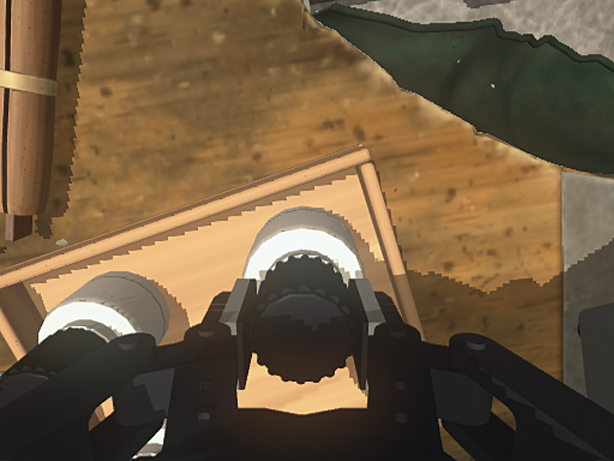

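step_arm(moves=[{"travel": [0,0,-0.006],"dr": [0,0,0]},{"travel": [0,0,-0.011],"dr": [0,0,0]},{"travel": [0,0,-0.016],"dr": [0,0,0]},{"travel": [0,0,-0.018],"dr": [0,0,0]},{"travel": [0,0,-0.019],"dr": [0,0,0]}])

```text
t: 41.55
ee_pos: [411.1, -325.7, 69.3]
ee_rot: [[-0.988, 0.157, 0.0], [0.157, 0.988, -0.0], [-0.0, 0.0, -1.0]]
ft_force: [0.1, 0.0, -0.8]
opening: 34.5
```

step_arm(moves=[{"travel": [0,0,0],"dr": [0,0,0]},{"travel": [0,0,0],"dr": [0,0,0]}])

```text
t: 41.75
ee_pos: [411.2, -325.8, 69.5]
ee_rot: [[-0.988, 0.157, 0.0], [0.157, 0.988, -0.0], [-0.0, -0.0, -1.0]]
ft_force: [-0.3, -0.4, -0.2]
opening: 34.4
```

step_arm(moves=[{"travel": [0,0,-0.0015],"dr": [0,0,0]},{"travel": [0,0,-0.0015],"dr": [0,0,0]}])

```text
t: 41.95
ee_pos: [411.3, -325.9, 68.0]
ee_rot: [[-0.988, 0.157, 0.0], [0.157, 0.988, -0.0], [-0.0, -0.0, -1.0]]
ft_force: [-0.1, -0.5, 0.7]
opening: 34.4
```

step_arm(hand=0.07, moves=[{"travel": [0,0,0],"dr": [0,0,0]},{"travel": [0,0,0],"dr": [0,0,0]},{"travel": [0,0,0],"dr": [0,0,0]},{"travel": [0,0,0.03],"dr": [0,0,0]},{"travel": [0,0,0.075],"dr": [0,0,0]}])

```text
t: 42.45
ee_pos: [409.5, -324.9, 141.9]
ee_rot: [[-0.988, 0.157, -0.005], [0.157, 0.988, 0.001], [0.005, 0.0, -1.0]]
ft_force: [1.3, 0.5, 1.1]
opening: 70.1
```

step_arm(hand=0.0854, moves=[{"travel": [0.01,0.02,0.04],"dr": [0,0,0]},{"travel": [0.02,0.065,0.08],"dr": [0,0,0]},{"travel": [0.035,0.11,0.085],"dr": [0,0,8]},{"travel": [0.05,0.155,0.085],"dr": [0,0,16]},{"travel": [0.065,0.2,0.085],"dr": [0,0,16]}])

```text
t: 42.95
ee_pos: [476.1, -125.6, 228.9]
ee_rot: [[-0.992, -0.126, 0.003], [-0.126, 0.992, 0.001], [-0.003, 0.001, -1.0]]
ft_force: [1.0, 0.3, 0.9]
opening: 85.5
```

step_arm(moves=[{"travel": [0,0.045,0],"dr": [0,0,0]},{"travel": [0,0.09,0],"dr": [0,0,0]},{"travel": [0,0.135,0],"dr": [0,0,0]},{"travel": [0,0.18,0],"dr": [0,0,0]},{"travel": [0,0.225,0],"dr": [0,0,0]}])

```text
t: 43.45
ee_pos: [475.2, 99.3, 228.0]
ee_rot: [[-0.993, -0.121, 0.0], [-0.121, 0.993, 0.001], [-0.0, 0.001, -1.0]]
ft_force: [0.4, -0.7, 1.2]
opening: 85.1
```

step_arm(moves=[{"travel": [0,0.045,0],"dr": [0,0,0]},{"travel": [0,0.09,0],"dr": [0,0,0]},{"travel": [0,0.135,0],"dr": [0,0,0]},{"travel": [0,0.18,0],"dr": [0,0,0]},{"travel": [0,0.225,0],"dr": [0,0,0]}])

```text
t: 43.95
ee_pos: [475.3, 324.3, 227.7]
ee_rot: [[-0.993, -0.121, -0.0], [-0.121, 0.993, 0.0], [0.0, 0.0, -1.0]]
ft_force: [1.0, -0.3, 1.2]
opening: 85.6
```

step_arm(moves=[{"travel": [0.005,0.04,0],"dr": [0,0,0]},{"travel": [0.015,0.06,-0.01],"dr": [0,0,0]},{"travel": [0.03,0.06,-0.02],"dr": [0,0,0]},{"travel": [0.03,0.06,-0.02],"dr": [0,0,0]}])

```text
t: 44.35
ee_pos: [506.1, 381.9, 205.6]
ee_rot: [[-0.993, -0.121, -0.001], [-0.121, 0.993, -0.003], [0.002, -0.003, -1.0]]
ft_force: [0.9, -0.1, 0.0]
opening: 85.6
```

```bash
python3 - <<'E'
from h import *
s=st();c=get_calibration("wrist");a=snapshot("wrist");save(a,"w25",k=1.5)
for o in caps(a,c):print(o)
b=snapshot("scene");save(b,"sc6",(150,130,410,360),3);st()
E
```

```text
t 44.35 p [506.1 381.9 205.6] F [ 0.88 -0.06  0.03] op 85.6 yaw y 96.9 j [-59.  19.  23.  89.  -7.  74.  62.]
(array([257.6, 279.5]), array([585.2, 396. ,  86. ]), np.float32(20.0), np.float64(20.9))
t 44.45 p [505.5 381.8 207.6] F [ 0.27 -0.44 -0.66] op 85.5 yaw y 96.9 j [-59.  19.  23.  89.  -7.  74.  62.]
```

View pics/w25.png

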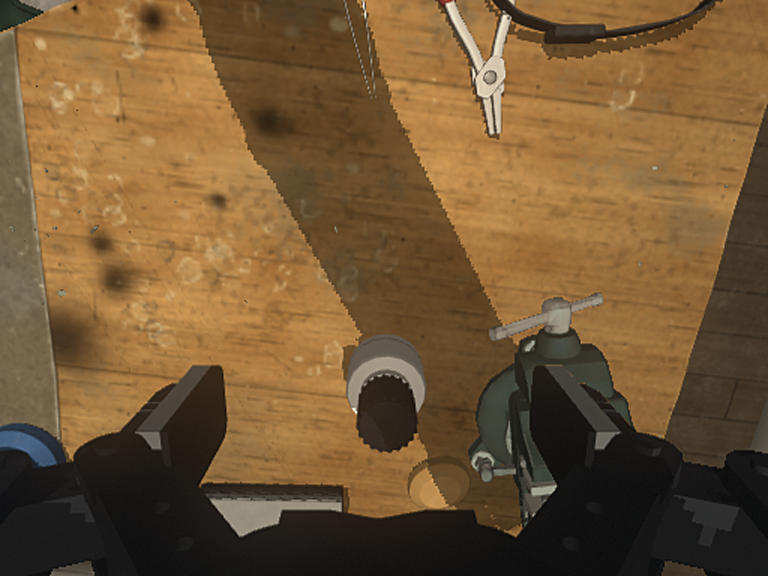

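View pics/sc6.png

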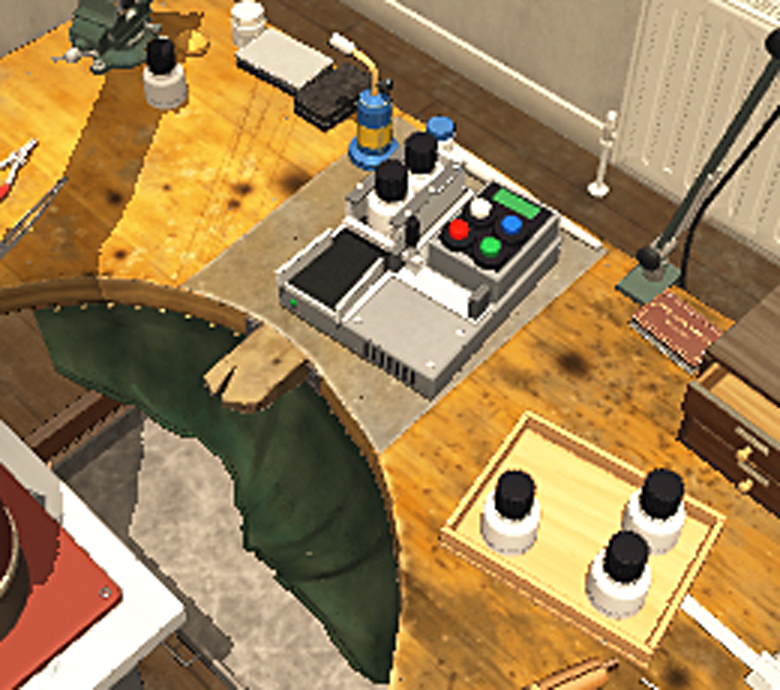

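```bash
python3 - <<'E'
from h import *
ct=get_calibration("top");cs=get_calibration("scene");c=get_calibration("wrist")
a=np.load("top.npy");b=np.load("sc.npy")
save(a,"vt",(70,160,130,250),8);save(b,"vs",(160,110,230,170),8)
for z in(0,40,86,110):print(z,onz(c,472/1.5,430/1.5,z).round(0),onz(c,540/1.5,440/1.5,z).round(0))
E
```

```text
0 [635. 471.  -0.] [637. 524.   0.]
40 [612. 459.  40.] [614. 507.  40.]
86 [587. 447.  86.] [588. 487.  86.]
110 [573. 440. 110.] [575. 477. 110.]
```

View pics/vt.png

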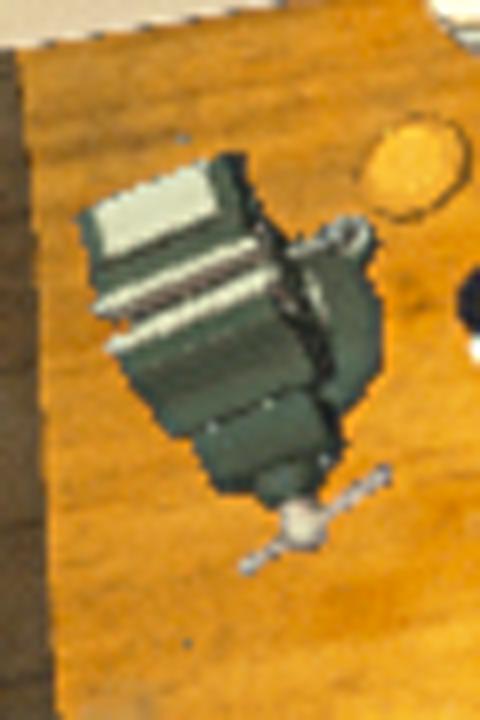

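View pics/vs.png

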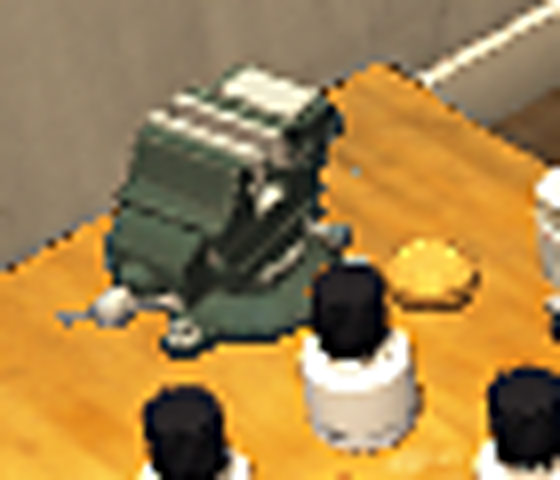

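```bash
python3 - <<'E'
from h import *
ct=get_calibration("top");cs=get_calibration("scene")
for n,p,q in[('jawfront near corner',(70+278/8,160+270/8),(160+242/8,110+165/8)),('anvil near',(70+243/8,160+155/8),(160+335/8,110+105/8)),('handle',(70+300/8,160+525/8),(160+110/8,110+305/8))]:
    print(n,tri(ct,p,cs,q))
E
```

```text
jawfront near corner (array([606.05720952, 477.72934934, 104.13427849]), np.float64(12.82964411835012))
anvil near (array([661.73948957, 485.02586196, 103.66170891]), np.float64(0.01762280903135648))
handle (array([520.34096906, 491.43107806,  58.25163656]), np.float64(0.7169904494949824))
```

step_arm(hand=0.065, moves=[{"travel": [0.045,0.007,-0.01],"dr": [0,0,0]},{"travel": [0.08,0.0125,-0.03],"dr": [0,0,0]},{"travel": [0.08,0.0125,-0.075],"dr": [0,0,0]},{"travel": [0.08,0.0125,-0.12],"dr": [0,0,0]},{"travel": [0.08,0.0125,-0.149],"dr": [0,0,0]}])

```text
t: 44.95
ee_pos: [584.2, 394.0, 56.3]
ee_rot: [[-0.993, -0.12, -0.002], [-0.12, 0.993, -0.001], [0.002, -0.001, -1.0]]
ft_force: [-0.1, 0.2, 0.1]
opening: 65.0
```

step_arm(hand=0.02, moves=[{"travel": [0,0,0],"dr": [0,0,0]},{"travel": [0,0,0],"dr": [0,0,0]},{"travel": [0,0,0],"dr": [0,0,0]},{"travel": [0,0,0],"dr": [0,0,0]},{"travel": [0,0,0],"dr": [0,0,0]}])

```text
t: 45.45
ee_pos: [586.2, 395.7, 60.7]
ee_rot: [[-0.993, -0.121, 0.002], [-0.121, 0.993, 0.002], [-0.002, 0.002, -1.0]]
ft_force: [-0.8, -0.5, 6.4]
opening: 34.1
```

step_arm(moves=[{"travel": [0,0,0.03],"dr": [0,0,0]},{"travel": [0,0,0.07],"dr": [0,0,0]},{"travel": [0,0,0.115],"dr": [0,0,0]},{"travel": [0,0,0.16],"dr": [0,0,0]},{"travel": [0,0,0.16],"dr": [0,0,0]}])

```text
t: 45.95
ee_pos: [588.4, 396.4, 227.6]
ee_rot: [[-0.993, -0.121, 0.01], [-0.121, 0.993, 0.007], [-0.01, 0.006, -1.0]]
ft_force: [1.0, 0.4, -0.6]
opening: 34.1
```

```bash
python3 - <<'E'
from h import *
st();snapshot("top");snapshot("top");st();snapshot("top");st()
E
```

```text
t 45.95 p [588.4 396.4 227.6] F [ 1.04  0.36 -0.57] op 34.1 yaw y 97.0 j [-54.  27.  24.  76. -11.  78.  67.]
t 46.05 p [586.1 395.4 220.8] F [ 0.31  0.07 -1.33] op 34.3 yaw y 97.0 j [-54.  27.  24.  77. -11.  78.  67.]
t 46.1 p [585.3 395.  218.8] F [ 0.41  0.67 -1.86] op 33.9 yaw y 97.0 j [-54.  27.  24.  77. -11.  78.  67.]
```

step_arm(moves=[{"travel": [-0.02,-0.04,0],"dr": [0,0,0]},{"travel": [-0.04,-0.08,0.01],"dr": [0,0,0]},{"travel": [-0.06,-0.12,0.01],"dr": [0,0,0]},{"travel": [-0.08,-0.16,0.01],"dr": [0,0,0]},{"travel": [-0.0995,-0.2,0.01],"dr": [0,0,0]}])

```text
t: 46.6
ee_pos: [484.2, 193.2, 227.1]
ee_rot: [[-0.993, -0.122, -0.002], [-0.122, 0.993, -0.002], [0.002, -0.001, -1.0]]
ft_force: [0.5, -0.2, -0.4]
opening: 33.9
```

step_arm(moves=[{"travel": [0,-0.045,0],"dr": [0,0,0]},{"travel": [0,-0.09,0],"dr": [0,0,0]},{"travel": [0,-0.135,0],"dr": [0,0,0]},{"travel": [0,-0.18,0],"dr": [0,0,0]},{"travel": [0,-0.225,0],"dr": [0,0,0]}])

```text
t: 47.1
ee_pos: [484.7, -31.6, 227.5]
ee_rot: [[-0.993, -0.122, -0.002], [-0.122, 0.993, -0.0], [0.002, 0.0, -1.0]]
ft_force: [0.3, -0.6, -1.0]
opening: 34.4
```

step_arm(moves=[{"travel": [0,-0.045,0],"dr": [0,0,0]},{"travel": [0,-0.09,0],"dr": [0,0,0]},{"travel": [0,-0.135,0],"dr": [0,0,0]},{"travel": [0,-0.18,0],"dr": [0,0,-8]},{"travel": [0,-0.225,0],"dr": [0,0,-8]}])

```text
t: 47.6
ee_pos: [485.1, -256.1, 227.7]
ee_rot: [[-1.0, 0.022, -0.001], [0.022, 1.0, 0.001], [0.001, 0.001, -1.0]]
ft_force: [0.8, 0.8, -0.9]
opening: 34.2
```

step_arm(moves=[{"travel": [0,-0.035,0],"dr": [0,0,0]},{"travel": [0,-0.058,-0.03],"dr": [0,0,0]},{"travel": [0,-0.058,-0.07],"dr": [0,0,0]},{"travel": [0,-0.058,-0.11],"dr": [0,0,0]},{"travel": [0,-0.058,-0.135],"dr": [0,0,0]}])

```text
t: 48.1
ee_pos: [483.6, -311.9, 89.4]
ee_rot: [[-1.0, 0.019, -0.005], [0.019, 1.0, 0.002], [0.005, 0.002, -1.0]]
ft_force: [-0.4, 0.0, -0.7]
opening: 34.6
```

```bash
python3 - <<'E'
from h import *
st();c=get_calibration("wrist");a=snapshot("wrist");save(a,"w26",k=1.2);st()
E
```

```text
t 48.1 p [ 483.6 -311.9   89.4] F [-0.4   0.05 -0.67] op 34.6 yaw y 88.9 j [-12.  24.  50. 106. -20.  61. 135.]
t 48.15 p [ 482.3 -310.7   86.6] F [-2.14  1.53 -3.93] op 34.7 yaw y 89.0 j [-12.  24.  50. 106. -20.  61. 135.]
```

View pics/w26.png

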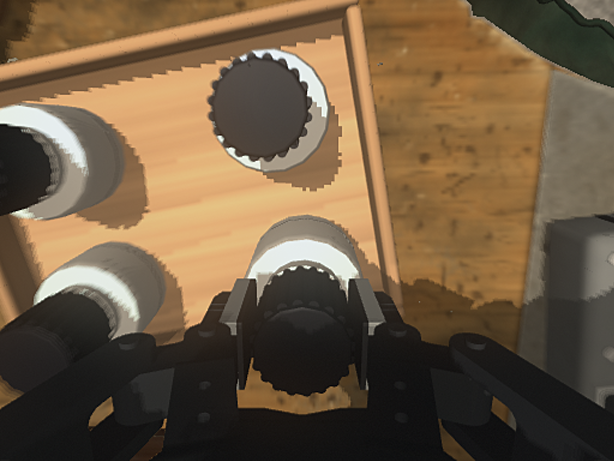

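step_arm(moves=[{"travel": [0,-0.003,0],"dr": [0,0,0]},{"travel": [0,-0.003,0],"dr": [0,0,0]}])

```text
t: 48.35
ee_pos: [486.1, -316.8, 94.7]
ee_rot: [[-1.0, 0.019, 0.0], [0.019, 1.0, -0.001], [-0.0, -0.001, -1.0]]
ft_force: [0.9, -0.2, 0.4]
opening: 34.4
```

step_arm(moves=[{"travel": [0,0,-0.006],"dr": [0,0,0]},{"travel": [0,0,-0.011],"dr": [0,0,0]},{"travel": [0,0,-0.016],"dr": [0,0,0]},{"travel": [0,0,-0.021],"dr": [0,0,0]},{"travel": [0,0,-0.023],"dr": [0,0,0]}])

```text
t: 48.85
ee_pos: [485.8, -315.7, 70.2]
ee_rot: [[-1.0, 0.018, -0.001], [0.018, 1.0, 0.0], [0.001, 0.0, -1.0]]
ft_force: [-0.1, -0.4, -0.8]
opening: 34.4
```

step_arm(moves=[{"travel": [0,0,-0.001],"dr": [0,0,0]},{"travel": [0,0,-0.001],"dr": [0,0,0]}])

```text
t: 49.05
ee_pos: [486.0, -316.0, 69.7]
ee_rot: [[-1.0, 0.018, -0.0], [0.018, 1.0, -0.0], [0.0, -0.0, -1.0]]
ft_force: [0.1, -0.3, -1.3]
opening: 34.1
```

step_arm(moves=[{"travel": [0,0,-0.0015],"dr": [0,0,0]},{"travel": [0,0,-0.0025],"dr": [0,0,0]},{"travel": [0,0,-0.0025],"dr": [0,0,0]}])

```text
t: 49.35
ee_pos: [486.3, -316.0, 67.7]
ee_rot: [[-1.0, 0.018, 0.001], [0.018, 1.0, 0.0], [-0.001, 0.0, -1.0]]
ft_force: [-1.8, 0.7, 4.1]
opening: 34.0
```

step_arm(hand=0.07, moves=[{"travel": [0,0,0],"dr": [0,0,0]},{"travel": [0,0,0],"dr": [0,0,0]},{"travel": [0,0,0],"dr": [0,0,0]},{"travel": [0,0,0.03],"dr": [0,0,0]},{"travel": [0,0,0.075],"dr": [0,0,0]}])

```text
t: 49.85
ee_pos: [484.5, -315.0, 141.0]
ee_rot: [[-1.0, 0.018, -0.005], [0.018, 1.0, 0.001], [0.005, 0.001, -1.0]]
ft_force: [1.4, -1.0, 0.4]
opening: 70.3
```

step_arm(hand=0.0, moves=[{"travel": [0,0.02,0.04],"dr": [0,0,8]},{"travel": [0.015,0.06,0.07],"dr": [0,0,8]},{"travel": [0.03,0.1,0.07],"dr": [0,0,8]},{"travel": [0.04,0.14,0.07],"dr": [0,0,8]},{"travel": [0.05,0.18,0.07],"dr": [0,0,8]}])

```text
t: 50.35
ee_pos: [536.4, -134.3, 212.7]
ee_rot: [[-0.993, -0.121, 0.001], [-0.121, 0.993, 0.0], [-0.001, 0.0, -1.0]]
ft_force: [1.6, -0.9, 0.1]
opening: 0.2
```

step_arm(moves=[{"travel": [0,0,0],"dr": [0,0,0]},{"travel": [0,0,0],"dr": [0,0,0]},{"travel": [0,0,0],"dr": [0,0,0]}])

```text
t: 50.65
ee_pos: [535.6, -137.2, 212.3]
ee_rot: [[-0.993, -0.12, -0.0], [-0.12, 0.993, -0.001], [0.0, -0.001, -1.0]]
ft_force: [0.0, -0.8, -0.3]
opening: -0.5
```

```bash
python3 - <<'E'
from h import *
s=st();c=get_calibration("wrist");a=snapshot("wrist");save(a,"w27",k=1.5);st()
b=snapshot("scene");save(b,"sc7",(150,130,410,360),3)
hsv=cv2.cvtColor(a,cv2.COLOR_RGB2HSV)
for n,lo,hi in[('red',(0,150,100),(8,255,255)),('green',(55,100,60),(85,255,255)),('blue',(100,120,80),(125,255,255))]:
    m=cv2.inRange(hsv,lo,hi);k,l,sx,ce=cv2.connectedComponentsWithStats(m)
    for i in range(1,k):
        if sx[i,4]>150: print(n,ce[i],sx[i,4],onz(c,*ce[i],106).round(1))
E
```

```text
t 50.65 p [ 535.6 -137.2  212.3] F [ 0.   -0.78 -0.35] op -0.5 yaw y 96.9 j [-33.  10.  49. 101.  -8.  72. 114.]
t 50.7 p [ 535.6 -137.6  212.4] F [ 0.1  -0.65 -0.39] op -0.2 yaw y 96.8 j [-33.  10.  49. 101.  -8.  72. 114.]
red [305.00381679 276.27099237] 262 [600. -86. 106.]
blue [455.1734104  314.41618497] 173 [619.8  45.6 106. ]
```

View pics/w27.png

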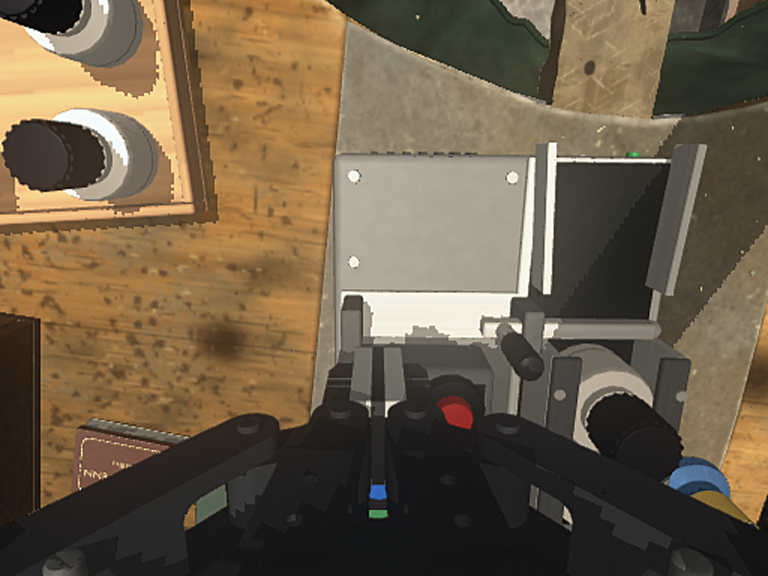

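View pics/sc7.png

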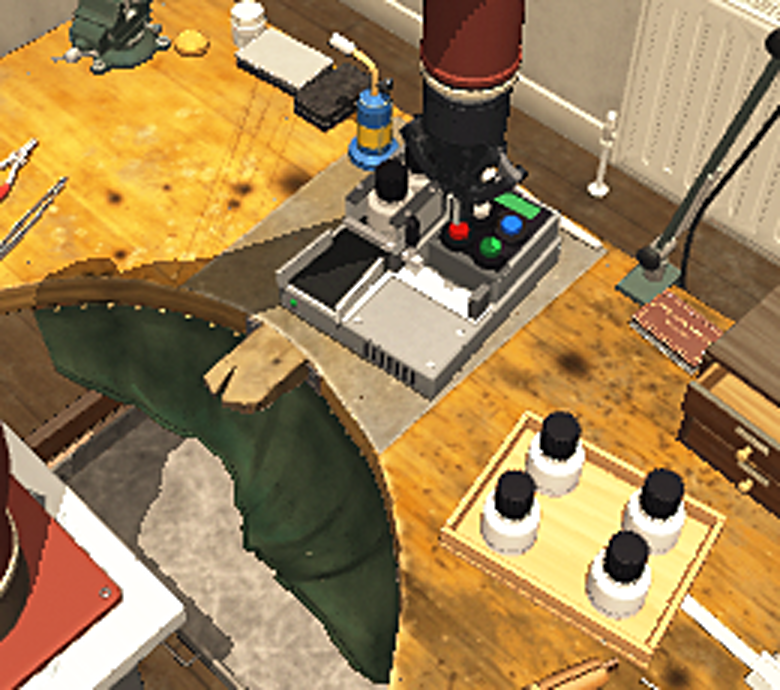

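step_arm(moves=[{"travel": [0.04,0.02,0],"dr": [0,0,0]},{"travel": [0.08,0.04,0],"dr": [0,0,0]},{"travel": [0.1075,0.054,-0.02],"dr": [0,0,0]},{"travel": [0.1075,0.054,-0.06],"dr": [0,0,0]},{"travel": [0.1075,0.054,-0.085],"dr": [0,0,0]}])

```text
t: 51.25
ee_pos: [643.1, -82.6, 124.3]
ee_rot: [[-0.993, -0.121, -0.003], [-0.121, 0.993, -0.001], [0.003, -0.001, -1.0]]
ft_force: [-0.2, -0.5, -0.4]
opening: 0.1
```

step_arm(moves=[{"travel": [0,0,0],"dr": [0,0,0]},{"travel": [0,0,0],"dr": [0,0,0]},{"travel": [0,0,0],"dr": [0,0,0]}])

```text
t: 51.55
ee_pos: [644.4, -82.9, 129.4]
ee_rot: [[-0.993, -0.12, 0.003], [-0.12, 0.993, -0.0], [-0.003, -0.001, -1.0]]
ft_force: [-0.8, -0.0, 0.5]
opening: 0.1
```

```bash
python3 - <<'E'
from h import *
s=st();c=get_calibration("wrist");a=snapshot("wrist");save(a,"w28",k=1.5);st()
b=snapshot("scene");save(b,"sc8",(250,160,350,240),7);cs=get_calibration("scene")
for n,p in dict(w=(643,-82,106),r=(602,-87,106),g=(608,-127,106),b=(648,-122,106)).items():print(n,proj(c,p)*1.5,(proj(cs,p)-[250,160])*7)
E
```

```text
t 51.55 p [644.4 -82.9 129.4] F [-0.77 -0.03  0.45] op 0.1 yaw y 96.9 j [-29.  28.  44.  93. -20.  67. 116.]
t 51.6 p [644.5 -82.6 129.4] F [ 0.33 -1.06  0.5 ] op 0.4 yaw y 96.9 j [-29.  28.  44.  93. -20.  67. 116.]
w [382.20254189 348.23603969] [416.2969202  271.18837022]
r [382.63802779 230.95542074] [365.63955853 323.68245215]
g [260.01518474 234.19342494] [441.83371649 362.62196175]
b [267.1917426  348.44554787] [490.49068435 310.00629045]
```

View pics/w28.png

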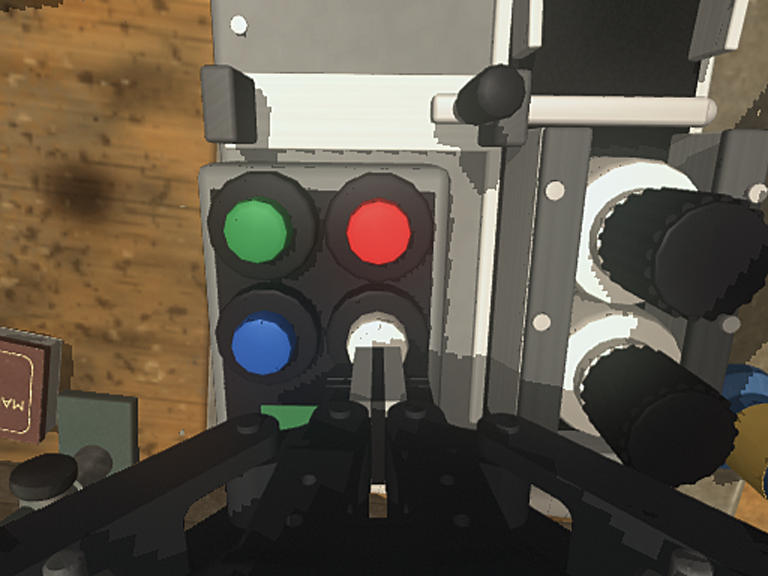

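View pics/sc8.png

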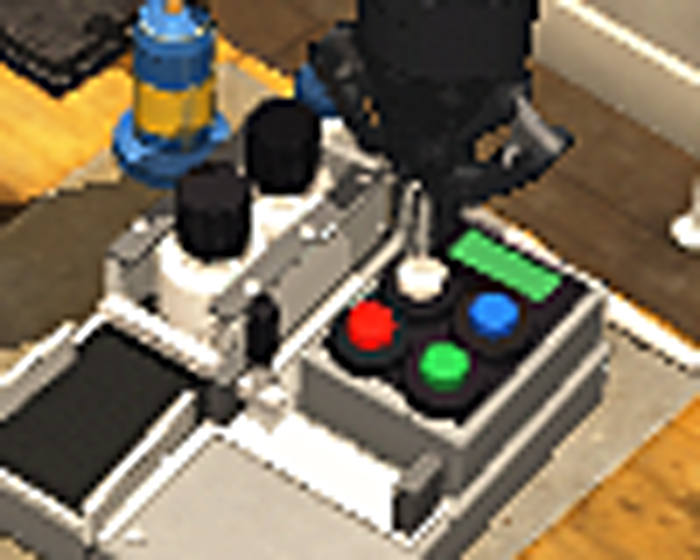

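step_arm(moves=[{"travel": [-0.001,0,-0.008],"dr": [0,0,0]},{"travel": [-0.001,0,-0.016],"dr": [0,0,0]},{"travel": [-0.001,0,-0.02],"dr": [0,0,0]},{"travel": [-0.001,0,-0.02],"dr": [0,0,0]}])

```text
t: 52.05
ee_pos: [642.2, -81.7, 106.6]
ee_rot: [[-0.993, -0.121, -0.001], [-0.121, 0.993, 0.0], [0.001, 0.0, -1.0]]
ft_force: [-1.6, 1.9, 1.8]
opening: 0.1
```

step_arm(moves=[{"travel": [0,0,-0.003],"dr": [0,0,0]},{"travel": [0,0,-0.003],"dr": [0,0,0]}])

```text
t: 52.25
ee_pos: [642.5, -81.8, 104.4]
ee_rot: [[-0.993, -0.121, -0.0], [-0.121, 0.993, 0.0], [0.0, 0.0, -1.0]]
ft_force: [-1.9, 1.0, 4.2]
opening: -0.2
```

step_arm(moves=[{"travel": [0,0,-0.002],"dr": [0,0,0]},{"travel": [0,0,-0.002],"dr": [0,0,0]}])

```text
t: 52.45
ee_pos: [642.7, -81.9, 104.0]
ee_rot: [[-0.993, -0.121, 0.001], [-0.121, 0.993, 0.001], [-0.001, 0.001, -1.0]]
ft_force: [-6.7, 1.7, 17.1]
opening: 0.0
```

step_arm(moves=[{"travel": [0,0,0.012],"dr": [0,0,0]},{"travel": [0,0,0.026],"dr": [0,0,0]},{"travel": [0.0025,-0.02,0.026],"dr": [0,0,0]},{"travel": [0.005,-0.04,0.026],"dr": [0,0,0]},{"travel": [0.005,-0.04,0.026],"dr": [0,0,0]}])

```text
t: 52.95
ee_pos: [647.3, -125.7, 129.3]
ee_rot: [[-0.993, -0.117, 0.001], [-0.117, 0.993, -0.002], [-0.001, -0.002, -1.0]]
ft_force: [-0.6, -0.1, 1.2]
opening: 0.3
```

step_arm(moves=[{"travel": [0,0,0],"dr": [0,0,0]},{"travel": [0,0,0],"dr": [0,0,0]}])

```text
t: 53.15
ee_pos: [647.7, -120.8, 128.3]
ee_rot: [[-0.992, -0.122, -0.0], [-0.122, 0.992, 0.001], [0.0, 0.001, -1.0]]
ft_force: [1.5, -0.5, 0.7]
opening: 0.1
```

```bash
python3 - <<'E'
from h import *
s=st();c=get_calibration("wrist");a=snapshot("wrist");save(a,"w29",k=1.5)
b=snapshot("scene");save(b,"sc9",(250,160,350,240),7)
E
```

```text
t 53.15 p [ 647.7 -120.8  128.3] F [ 1.47 -0.45  0.66] op 0.1 yaw y 97.0 j [-25.  29.  43.  91. -21.  68. 120.]
```

View pics/w29.png

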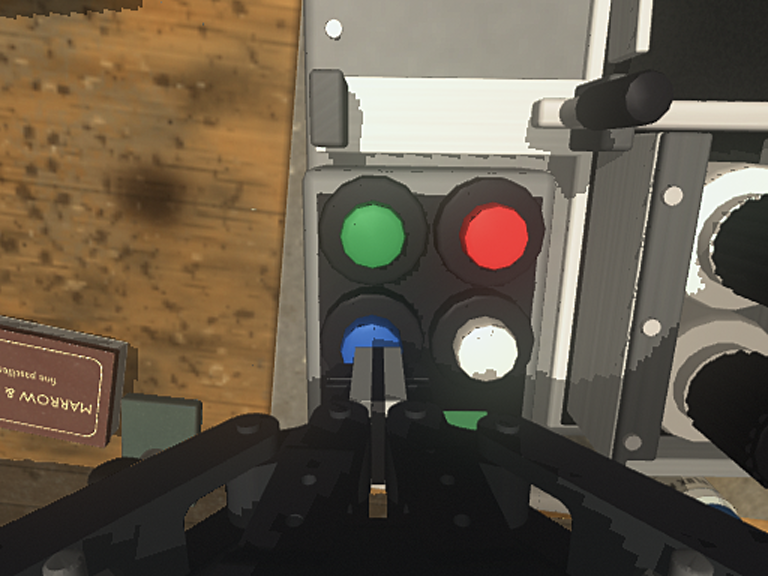

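View pics/sc9.png

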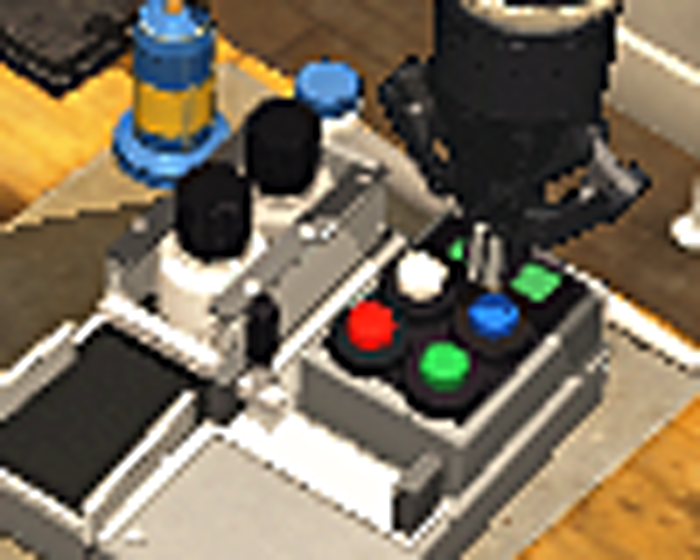

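step_arm(moves=[{"travel": [0,-0.0015,-0.008],"dr": [0,0,0]},{"travel": [0,-0.0015,-0.015],"dr": [0,0,0]},{"travel": [0,-0.0015,-0.019],"dr": [0,0,0]},{"travel": [0,-0.0015,-0.019],"dr": [0,0,0]}])

```text
t: 53.65
ee_pos: [647.1, -123.2, 108.4]
ee_rot: [[-0.993, -0.121, -0.001], [-0.121, 0.993, 0.0], [0.001, 0.0, -1.0]]
ft_force: [-1.0, 0.9, 2.3]
opening: 0.1
```

step_arm(moves=[{"travel": [0,0,-0.003],"dr": [0,0,0]},{"travel": [0,0,-0.006],"dr": [0,0,0]},{"travel": [0,0,-0.006],"dr": [0,0,0]}])

```text
t: 53.95
ee_pos: [647.6, -123.5, 104.2]
ee_rot: [[-0.993, -0.121, 0.0], [-0.121, 0.993, 0.001], [-0.001, 0.0, -1.0]]
ft_force: [-3.3, 1.3, 7.6]
opening: 0.2
```

step_arm(moves=[{"travel": [0,0,-0.001],"dr": [0,0,0]},{"travel": [0,0,-0.001],"dr": [0,0,0]}])

```text
t: 54.15
ee_pos: [647.7, -123.5, 104.0]
ee_rot: [[-0.993, -0.121, 0.001], [-0.121, 0.993, 0.001], [-0.001, 0.001, -1.0]]
ft_force: [-7.8, 2.5, 15.6]
opening: -0.0
```

step_arm(moves=[{"travel": [0,0,0.012],"dr": [0,0,0]},{"travel": [0,0,0.026],"dr": [0,0,0]},{"travel": [-0.02,-0.0022,0.026],"dr": [0,0,0]},{"travel": [-0.04,-0.0045,0.026],"dr": [0,0,0]},{"travel": [-0.04,-0.0045,0.026],"dr": [0,0,0]}])

```text
t: 54.65
ee_pos: [605.8, -129.1, 129.1]
ee_rot: [[-0.993, -0.119, -0.0], [-0.119, 0.993, 0.0], [0.0, 0.0, -1.0]]
ft_force: [-0.6, -0.7, 0.3]
opening: -0.1
```

step_arm(moves=[{"travel": [0,0,0],"dr": [0,0,0]},{"travel": [0,0,0],"dr": [0,0,0]}])

```text
t: 54.85
ee_pos: [608.4, -127.6, 128.7]
ee_rot: [[-0.993, -0.122, 0.001], [-0.122, 0.993, -0.0], [-0.001, -0.0, -1.0]]
ft_force: [-0.1, 1.1, -0.3]
opening: -0.2
```

```bash
python3 - <<'E'
from h import *
s=st();c=get_calibration("wrist");a=snapshot("wrist");save(a,"w30",k=1.5)
E
```

```text
t 54.85 p [ 608.4 -127.6  128.7] F [-0.07  1.14 -0.28] op -0.2 yaw y 97.0 j [-27.  25.  45.  97. -19.  66. 120.]
```

View pics/w30.png

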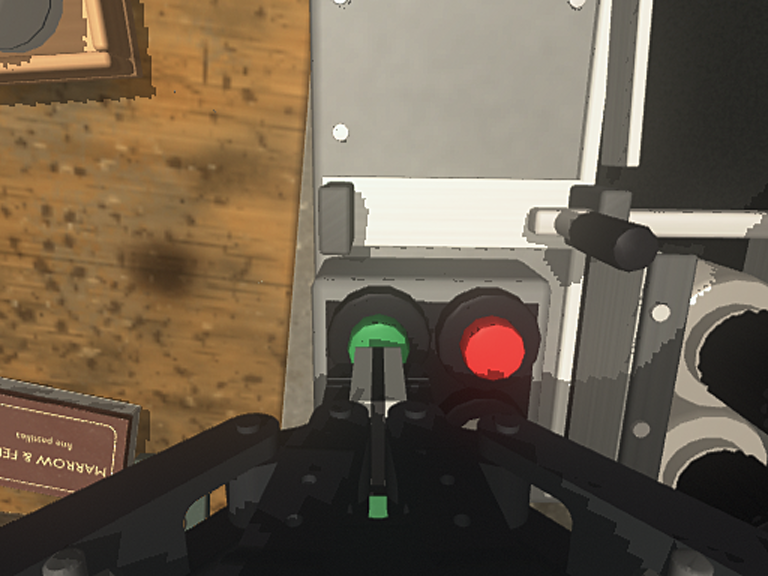

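step_arm(moves=[{"travel": [0,0,-0.008],"dr": [0,0,0]},{"travel": [0,0,-0.015],"dr": [0,0,0]},{"travel": [0,0,-0.019],"dr": [0,0,0]},{"travel": [0,0,-0.022],"dr": [0,0,0]},{"travel": [0,0,-0.025],"dr": [0,0,0]}])

```text
t: 55.4
ee_pos: [607.4, -127.8, 103.6]
ee_rot: [[-0.993, -0.121, -0.001], [-0.121, 0.993, 0.001], [0.001, 0.001, -1.0]]
ft_force: [-12.5, 4.2, 31.9]
opening: 0.1
```

step_arm(moves=[{"travel": [0,0,-0.001],"dr": [0,0,0]},{"travel": [0,0,-0.001],"dr": [0,0,0]}])

```text
t: 55.6
ee_pos: [607.3, -127.8, 103.9]
ee_rot: [[-0.993, -0.121, -0.0], [-0.121, 0.993, 0.002], [0.0, 0.002, -1.0]]
ft_force: [-10.1, 2.7, 20.3]
opening: 0.0
```

Bottomed. Retract well clear and check everything.

step_arm(moves=[{"travel": [0,0,0.015],"dr": [0,0,0]},{"travel": [0,0,0.04],"dr": [0,0,0]},{"travel": [0,0,0.085],"dr": [0,0,0]},{"travel": [-0.04,0,0.11],"dr": [0,0,0]},{"travel": [-0.085,0,0.14],"dr": [0,0,0]}])

```text
t: 56.1
ee_pos: [525.7, -128.5, 241.0]
ee_rot: [[-0.993, -0.121, 0.0], [-0.121, 0.993, -0.002], [0.0, -0.002, -1.0]]
ft_force: [-0.3, 1.1, 1.7]
opening: -0.0
```

step_arm(moves=[{"travel": [-0.04,0.02,0.03],"dr": [0,0,0]},{"travel": [-0.04,0.05,0.04],"dr": [0,0,0]},{"travel": [-0.04,0.05,0.04],"dr": [0,0,0]},{"travel": [-0.04,0.05,0.04],"dr": [0,0,0]}])

```text
t: 56.5
ee_pos: [486.2, -77.4, 280.6]
ee_rot: [[-0.992, -0.123, 0.002], [-0.123, 0.992, 0.001], [-0.002, 0.001, -1.0]]
ft_force: [-0.5, 0.2, -0.0]
opening: 0.3
```

```bash
python3 - <<'E'
from h import *
s=st();c=get_calibration("wrist");a=snapshot("wrist");save(a,"w31",k=1.5)
b=snapshot("scene");save(b,"sc10",(150,130,410,360),3)
E
```

```text
t 56.5 p [486.2 -77.4 280.6] F [-0.53  0.24 -0.03] op 0.3 yaw y 97.1 j [-44.  -4.  46. 103.   3.  80.  99.]
```

View pics/w31.png

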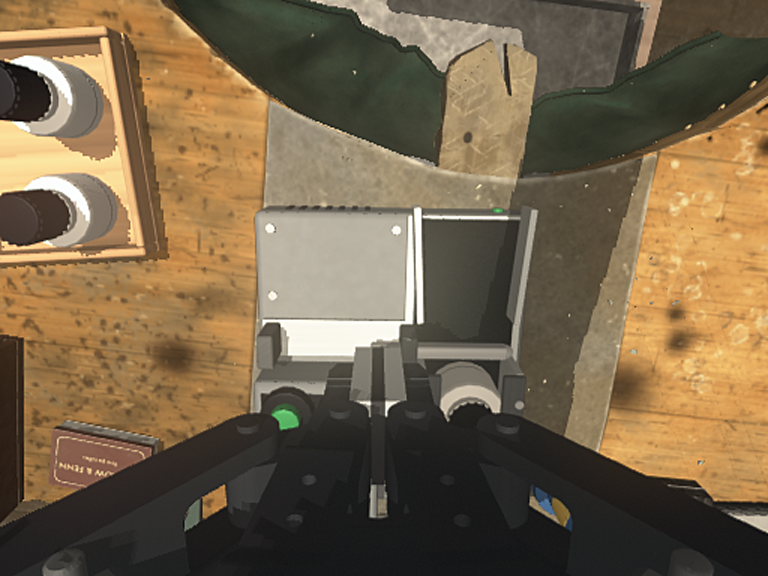

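View pics/sc10.png

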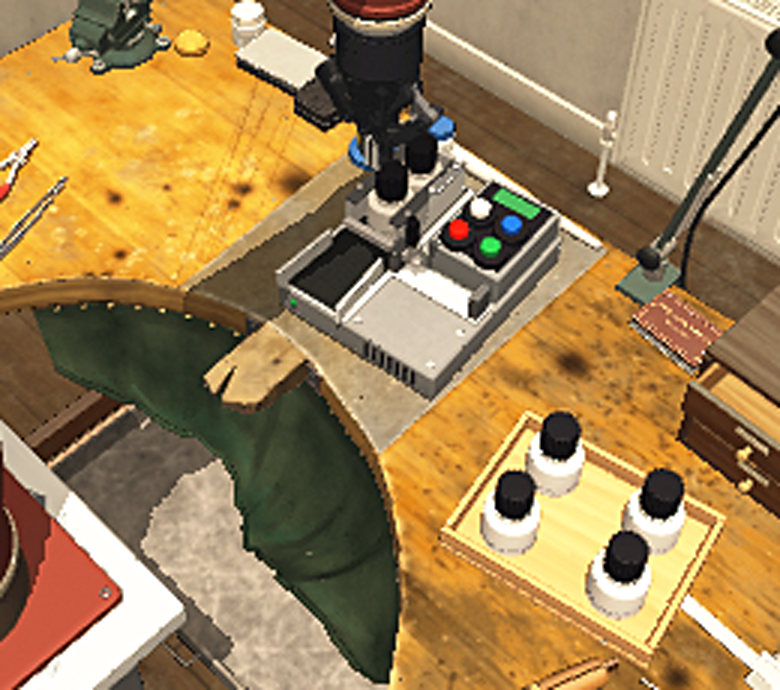

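```bash
python3 - <<'E'
from h import *
st();print(ticket.close_job())
E
```

```text
t 56.6 p [485.9 -78.8 279.7] F [ 0.28 -0.95  0.06] op 0.2 yaw y 96.9 j [-43.  -4.  46. 103.   3.  80.  99.]
the job is handed in; nothing more can be done
None
```

The job is done and handed in at about 57 s of the 210 s. I hefted all six jars. The two full ones, at about 4.4–4.9 N each, are in the shaker's channel, the first against the back stop and the second against the first. The four empty ones, at about 1 N each, stand upright in the tray.

- **Bolt:** I first withdrew it to its stop. Once both full jars were in, I pushed it home, about 66 mm of travel until it met a firm stop at 11 N.
- **Keys:** I pressed white, blue and green in that order, each to the bottom at about 104 mm with 15–32 N. I never touched the red key.
- **Last check:** the final pictures show the bolt bar across the channel mouth behind both jars, four jars upright inside the tray, and the arm clear of everything.

Some things did not go perfectly:
- Setting the second empty jar down in the tray gave a brief 32 N knock at the fingers. It stayed upright inside the tray.
- One jar was knocked aside mid-run, and I found it again from a new picture.
- The first full jar read about 4.9 N, slightly above the stated range (4.6 N at most). I put this down to sensor offset.
- I judged "wholly under the lips" from the contact positions and from the bolt passing behind the jars, not from a direct view.

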